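# Pull down the storage cabinet's hatch with a hook rod

## Robot

A 7-joint arm with a two-finger parallel gripper is mounted at the origin on a cart in front of the work surface, level with it; the furniture and walls round the work are solid. World frame = base frame: x ahead of the robot, y to its left, z up, the work surface at z = 0. Lengths are in m, angles in degrees, forces in N, time in s.
With the tool pointing down it reaches from about 0.425 to 0.875 m from the base axis. Payload 4.7 kg.
Tool frame: the origin (TCP) lies on the front face of the gripper's body, between the roots of the fingers; the fingertips stand 70 mm ahead of it and the grasp point (between the pads) lies 51 mm ahead of it (tip_extent is the distance from the TCP to the fingertips, in m); z points along the fingers, y is the direction in which the jaws open and shut (so a half turn about z gives the same grasp; the last joint's range is limited). The gripper opens to 87 mm and grips with 3 to 60 N. Pads are 19 mm wide; open, the fingers measure 117 mm over their backs; the gripper's body (75 mm by 190 mm) begins 51 mm behind the grasp point.
Start: joints at [-64.395, 18.392, -4.016, 83.108, 1.295, 78.541, -3.26], TCP at [0.273, 0.59, 0.292] pointing down, gripper open.
Joint ranges: [-163.93, 163.93], [-17.29, 119.83], [-79.2, 71.16], [3.27, 140.29], [-89.18, 269.18], [5.43, 117.66], [-154.24, 154.24]. Speed limits (degrees/s): [147.25, 147.25, 180, 180, 180, 180, 180].

## Interface

Orientations are given as [roll, pitch, yaw] about the fixed x, y, z axes, in that order (R = Rz(yaw) Ry(pitch) Rx(roll)).
In Python, from cell import * gives the robot as it stands.
- The arm moves only by the tool carry_out, never from a script. Its argument "increments" is text: rows parted by semicolons, each of 7 numbers parted by spaces: the opening, from 0 (shut) to 1 (fully open), then the shift along the tool's x, y, z in m, then the turn, a rotation vector about the tool's x, y, z in degrees. A call has 1 to 20 rows; each row shifts and turns the pose as measured when the row begins, along the tool's axes as they then stand; what a row does not reach is not made up. A row lasts 1/8 s, in which the tool goes at most 62.5 mm and 10.7 degrees, less where a joint would pass 70% of its speed; a pose out of reach is approached as far as the arm can. A call is refused whole if a number of a shift passes 0.0625 or a number of a turn 10.7, either way. A call with a gripper value outside its range is refused whole. The fingers move at their own pace and stop on an object; "force" is the grip in N (left out, the last holds). Time passes only in rows, so rows that do not move let the fingers close. It gives the time, the measured TCP pose, the force and the opening at its end, in the units of the state.
- get_obs(): the state, without advancing time (a new reading comes with each control period).
- read_camera(name): name is "scene" or "top" or "wrist"; returns a dict with "img" (400x640x3 uint8, blue, green, red), "fx", "fy", "cx", "cy" (pixels), "world_from_camera" (4x4, takes a point from camera to world coordinates). Camera axes: x right, y down, z forward; pixel columns grow to the right and rows downward; lengths in m; the calibration is good to about 2 mm. The wrist camera is an equidistant fisheye: a pixel r from the principal point sees the ray r / f radians off the axis. A picture is of the moment at which its call begins. There is no depth.
- sign_off(): hands the job in, once; it reports no verdict.
Trained networks look in a picture, given as the dict that the camera call returned (one of the last four; its "shot" number tells which), for a name from the list of things; names that differ only in an ending like _2 or _b are one class to them, and where a whole thing is asked for, a point or a joint stands for the part that bears it (a point fixed in the world has none). Each returns a list of dicts, best first, with "confidence" (0 to 1); they miss things now and then, are a little off and sometimes report something else, mostly with a low value. They report only what shows in the picture. A call takes as long as a camera call.
- masks_of(target, picture): "pixels" (400x640 bool, what is visible of it) and "bbox" ([left, top, right, bottom] in pixels, round what is visible of it).
The state is a dict: "time_s": time; "qpos": joint angles; "joint_velocities": joint speeds; "effort": joint torques, N m; "tool_pos": TCP position; "tool_rot": TCP orientation; "force": force on the tool from outside, world axes, zero at the start; "wrist_torque": the same for the moment, N m; "grip_width": finger opening in m.
Only numpy, scipy, OpenCV 4.12 (cv2) and the standard library are available. Lean on these libraries where they do the work, as an engineer would, in place of code of your own. Each camera call takes 0.05 s, during which the arm holds its last target.

## Task

Take the orange-handled hook rod from its stand, slip its hook sideways through the brass eye on the blue hatch of the white cabinet until its shaft presses lightly against the ring (a few newtons, for a moment), and draw the hatch fully down with it. Then unhook the rod and hang it back upright in the slot of its stand, leaving the hatch down. Be gentle: the rod must never load the hatch or its eye with more than about 15 N, nothing but the rod may touch the cabinet and hatch, and the bottles, the jar and the beaker stay where they are.

Things in the scene. Friction and masses are not known exactly. Their poses are not given: they have to be found in the camera images.
- rod_handle (a point): Hook rod, loose, about 90 g, hanging upright in its stand. Point: centre of its orange handle, 26 x 14 x 62 mm (x, y, z; z up), gripped from above across its 14 mm (along y). Below it a dark collar 32 x 26 x 5 mm, its underside 36 mm below this point, resting on the stand; then an 8 mm steel shaft on the z axis.
- rod_pin (a point): Same rod, same axes: the middle of the hook, a 7 mm pin at the shaft's lower end, 126 mm below rod_handle and 11 mm to its -y. The pin points along the rod's -y, to 14 mm from the shaft's axis, where it ends in a 9 mm ball (tip at 18.5 mm).
- holder_slot (a point): Rod stand, fixed: point on the upper face of its plate, 125 mm above the table, where the rod's axis stands when hung with axes parallel to the stand's (rod_handle 36 mm above). The slot, through the plate, is 14.5 mm wide in x and runs from y = -34 to +10 mm. The rod with its pin is lifted straight up out of it and lowered straight in until the collar rests on the plate.
- holder: The same stand; origin on the table under holder_slot. Steel plate 64 x 80 x 8 mm on two 12 mm posts at y = -45 and +21 mm, over a foot 75 x 105 mm.
- eye_track (a point): Point on the hatch, on the axis of the eye's hole (its y, along the top edge), at the middle of the track on which the eye is clamped. The eye, a brass ring of 6 mm bar with a 19 mm hole, in the x-z plane, sits anywhere from 24 to -24 mm in y from here: unmeasured, different each time, to be seen or felt; it does not slide in use. z points up along the hatch, x inward.
- hatch_hinge (a point): Middle of the hatch's hinge line (along y), 60 mm above the table; x into the cabinet, z up. With the hatch shut, eye_track is at x = -24, z = +134 mm from it: 18 mm before the flush front of hatch and cabinet, which goes on up behind the ring (3 mm gap), 14 mm above the hatch's top edge. Both sides of the eye are free.
- hatch (a joint): Angle of the blue hatch (12 x 152 x 120 mm, rising from the hinge) in rad: 0 shut, upright; it grows as the top swings out to the front and down, to a rubber-padded stop at 1.5, nearly level, which is fully down. Stiff hinge: about 0.35 N m to move either way, 3 N at the eye; it stays where it is left.
- cabinet: White cabinet, fixed, 200 mm wide, 120 mm deep plus a 12 mm front frame, 230 mm tall; origin under the centre of its bottom, front to its -x.
- dropper_bottle_c_mid (a point): Bystander: small white bottle, 50 mm across, 100 mm tall, loose; its centre.
- dropper_bottle_d_mid (a point): Bystander: a second small white bottle, 50 mm across, 100 mm tall, loose; its centre.
- orange_jar_mid (a point): Bystander: small jar with an orange lid, 41 mm across, 53 mm tall, loose; its centre.
- beaker_small_mid (a point): Bystander: glass beaker, 76 mm across, 85 mm tall, loose; its centre.

How it is judged (in metres and radians):
On the way, in this order (a step that is already met when the one before it is completed fails the run):
1. the rod is lifted out of its stand (z of rod_handle in the frame of holder_slot above 0.13 m), for 0.1 s.
2. before the hatch is drawn (under 0.25 rad), the pin is in the eye (within 5 mm of its axis in x and z) and the rod presses on it with over 1 N (value of joint hatch below 0.25 rad and contact force between rod and hatch above 1 N and x of rod_pin in the frame of eye_track between -0.005 and 0.005 m and z of rod_pin in the frame of eye_track between -0.005 and 0.005 m), for 0.1 s.
3. the hatch is being drawn down with the rod's pin in the eye (within 10 mm of the eye's axis, hatch between 0.4 and 1.2 rad) (value of joint hatch between 0.4 and 1.2 rad and x of rod_pin in the frame of eye_track between -0.01 and 0.01 m and z of rod_pin in the frame of eye_track between -0.01 and 0.01 m), for 0.1 s.
4. the hatch is down (over 1.4 rad) (value of joint hatch above 1.4 rad), for 0.2 s.
At the end, for the whole second after the job is handed in: The hatch is down (over 1.4 rad) and the rod hangs in its stand: its axis within 12 mm of the slot point, its collar on the plate (handle centre 30 to 42 mm above it), upright within 0.1 rad (value of joint hatch above 1.4 rad and horizontal distance between rod_handle and holder_slot below 0.012 m and z of rod_handle in the frame of holder_slot between 0.03 and 0.042 m and angle between rod_handle's own z axis and vertical below 0.1 rad); the robot touches nothing.
It fails at once if the rod loads the hatch or its eye with more than 17 N (contact force between rod and hatch above 17 N).
It fails at once if the robot itself touches the cabinet or hatch (contact force between any of the fingers, the arm and cabinet above 0.5 N).
It fails at once if a bottle, the jar or the beaker is shifted by more than 25 mm (distance of any of dropper_bottle_c_mid, dropper_bottle_d_mid, orange_jar_mid, beaker_small_mid from where it was at the start of the episode above 0.025 m).
It also fails if it takes over 72 s, if anything falls off the work surface, if the arm or the gripper's body presses on something with over 40 N, if the wrist force passes 120 N, or if a joint passes its speed limit or range.

## Working session

There is one attempt and no reset: what is moved stays moved. The work goes in short steps, Python scripts to look and compute and a tool call to move; the robot and the scene stay as the last step left them, time stands still between calls to the robot, and variables do not carry over. Pictures are saved under pics/ and viewed, and the job is handed in when it is done.

Besides the shell and the picture viewer there is one more tool, called as name(argument=value, ...) on one line, values as JSON. carry_out: Moves the arm, as the interface text tells. Its arguments: {"type":"object","properties":{"increments":{"type":"string"},"force":{"type":"number"}},"required":["increments"]}

```bash
ls; mkdir -p pics; python3 - <<'E'
from cell import *
import cv2
o=get_obs(); print({k:o[k] for k in o})
for n in ["scene","top","wrist"]:
    p=read_camera(n); cv2.imwrite(f"pics/{n}0.png",p["img"]); print(n,p["fx"],p["cx"],p["cy"],p["world_from_camera"].round(3) if hasattr(p["world_from_camera"],'round') else p["world_from_camera"])
E
```

```text
pics
{'time_s': 0.0, 'qpos': array([-64.39416573,  18.43933971,  -4.01530131,  83.17324766,
         1.29469971,  78.54037743,  -3.26120247]), 'joint_velocities': array([ 0.0466677 , -0.00685604,  0.02341342,  0.03003655, -0.024532  ,
        0.00774861,  0.07644272]), 'effort': array([ 6.51388964e-04, -4.91282952e+01, -4.03383784e-01, -3.12533498e+01,
       -6.38823118e-02,  4.36074135e-02,  1.99848596e-04]), 'tool_pos': array([0.27249249, 0.58967643, 0.29117267]), 'tool_rot': array([-1.79892258e+02,  5.43081308e-03,  1.55202403e+02]), 'force': array([-0.53370133, -0.12759798, -0.04527537]), 'wrist_torque': array([ 0.02364   , -0.01697595,  0.05735549]), 'grip_width': 0.08696604100468898}
scene 430.1407238352152 318.88190337006694 200.22825124332093 [[ 0.548 -0.59   0.593 -0.095]
 [-0.837 -0.383  0.391 -0.413]
 [-0.004 -0.711 -0.704  0.869]
 [ 0.     0.     0.     1.   ]]
top 481.33193658251207 316.9173459100743 205.78707137362403 [[ 0.005 -0.992  0.126  0.326]
 [-1.    -0.002  0.023 -0.015]
 [-0.023 -0.126 -0.992  1.392]
 [ 0.     0.     0.     1.   ]]
wrist 309.70691628693146 318.3580208393518 197.781542616592 [[ 0.419  0.88   0.225  0.211]
 [ 0.908 -0.405 -0.107  0.619]
 [-0.003  0.249 -0.968  0.383]
 [ 0.     0.     0.     1.   ]]
```

View pics/scene0.png

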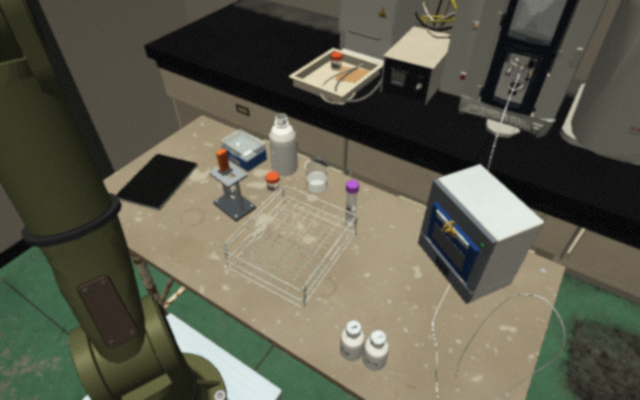

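View pics/top0.png

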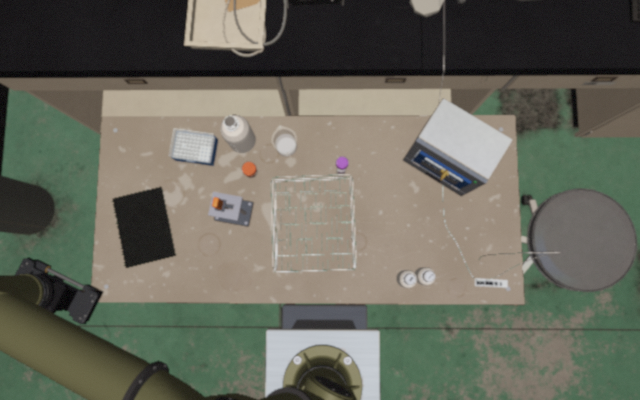

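View pics/wrist0.png

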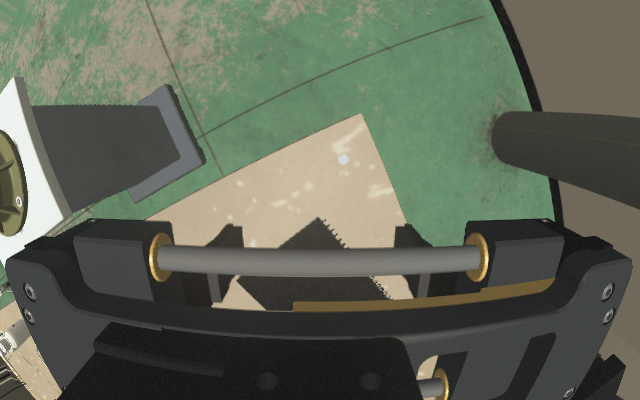

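```bash
cat > h.py <<'E'
import numpy as np, cv2
from scipy.spatial.transform import Rotation as R
def proj(p,P):
    T=np.linalg.inv(np.array(p["world_from_camera"])); P=np.atleast_2d(P); c=P@T[:3,:3].T+T[:3,3]
    return np.c_[p["fx"]*c[:,0]/c[:,2]+p["cx"],p["fy"]*c[:,1]/c[:,2]+p["cy"]]
def ray(p,uv):
    T=np.array(p["world_from_camera"]); d=np.array([(uv[0]-p["cx"])/p["fx"],(uv[1]-p["cy"])/p["fy"],1.])
    d=T[:3,:3]@d; return T[:3,3],d/np.linalg.norm(d)
def atz(p,uv,z):
    o,d=ray(p,uv); return o+d*(z-o[2])/d[2]
def tri(rs):
    A=sum(np.eye(3)-np.outer(d,d) for o,d in rs); b=sum((np.eye(3)-np.outer(d,d))@o for o,d in rs)
    X=np.linalg.solve(A,b); return X,[np.linalg.norm((np.eye(3)-np.outer(d,d))@(X-o)) for o,d in rs]
E
python3 - <<'E'
from cell import *
from h import *
import pickle
out={}
for n in ["scene","top"]:
    p=read_camera(n); out[n]=p; 
    for t in ["rod_handle","holder","cabinet","hatch","eye_track","dropper_bottle_c_mid","orange_jar_mid","beaker_small_mid"]:
        for m in masks_of(t,p)[:2]:
            ys,xs=np.nonzero(m["pixels"]); print(n,t,round(m["confidence"],2),np.round(m["bbox"]),len(xs),xs.mean().round(1),ys.mean().round(1))
            out[n,t]=out.get((n,t),m)
pickle.dump(out,open("obs0.pkl","wb"))
s=out["scene"]["img"]; t=out["top"]["img"]
f=lambda im,x,y,w,h,k:cv2.resize(im[y:y+h,x:x+w],None,fx=k,fy=k,interpolation=cv2.INTER_CUBIC)
cv2.imwrite("pics/a1.png",f(s,190,130,90,100,6)); cv2.imwrite("pics/a2.png",f(s,400,150,150,150,4))
cv2.imwrite("pics/a3.png",f(t,190,170,80,80,6)); cv2.imwrite("pics/a4.png",f(t,390,90,130,120,5))
E
```

```text
scene rod_handle 0.7 [219. 147. 234. 201.] 332 223.6 165.9
scene holder 0.67 [206. 162. 254. 224.] 1195 231.8 195.0
scene cabinet 0.71 [418. 166. 544. 301.] 11098 476.0 232.0
scene hatch 0.59 [430. 206. 478. 282.] 1973 451.7 242.9
scene eye_track 0.59 [426. 200. 480. 280.] 2085 451.3 242.4
scene dropper_bottle_c_mid 0.67 [340. 322. 366. 359.] 834 351.7 341.4
scene orange_jar_mid 0.72 [267. 172. 281. 195.] 256 272.0 181.6
scene orange_jar_mid 0.58 [364. 331. 390. 370.] 806 374.8 351.6
scene beaker_small_mid 0.6 [363. 332. 386. 369.] 803 375.0 351.0
scene beaker_small_mid 0.56 [306. 160. 327. 194.] 739 315.8 175.0
top rod_handle 0.68 [211. 199. 226. 210.] 154 218.4 203.9
top holder 0.73 [207. 191. 253. 227.] 965 231.8 209.8
top holder 0.34 [212. 197. 230. 210.] 156 218.7 204.2
top cabinet 0.95 [402. 100. 511. 198.] 5948 456.4 148.9
top cabinet 0.24 [415. 267. 436. 282.] 292 423.8 274.9
top hatch 0.98 [413. 151. 466. 186.] 734 439.9 169.7
top hatch 0.71 [206. 194. 254. 228.] 1010 231.9 209.5
top eye_track 0.84 [412. 150. 469. 187.] 804 439.6 169.5
top dropper_bottle_c_mid 0.6 [270. 126. 295. 156.] 560 283.5 140.8
top orange_jar_mid 0.7 [243. 164. 257. 176.] 215 249.4 169.5
top beaker_small_mid 0.62 [269. 125. 296. 156.] 619 283.7 140.9
top beaker_small_mid 0.6 [402. 102. 510. 198.] 6022 456.4 148.5
```

View pics/a1.png

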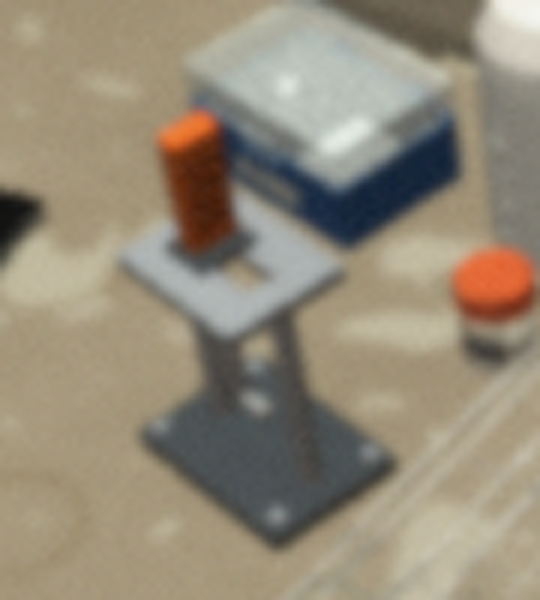

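View pics/a2.png

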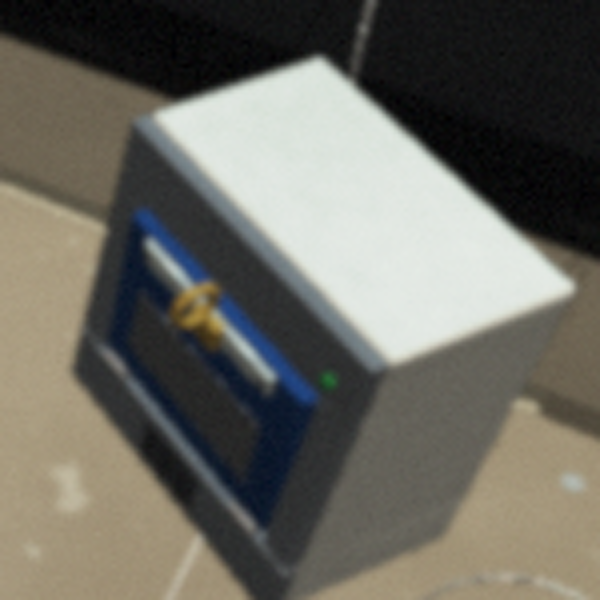

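View pics/a3.png

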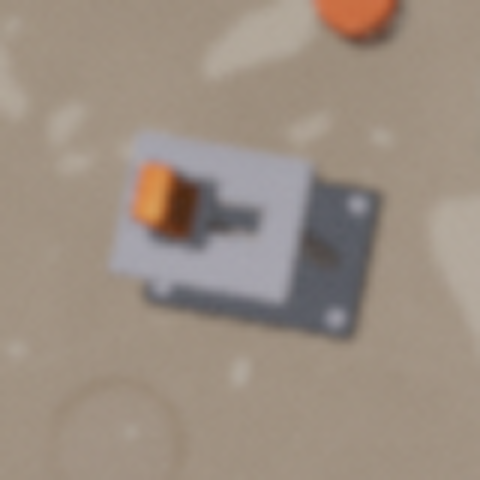

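View pics/a4.png

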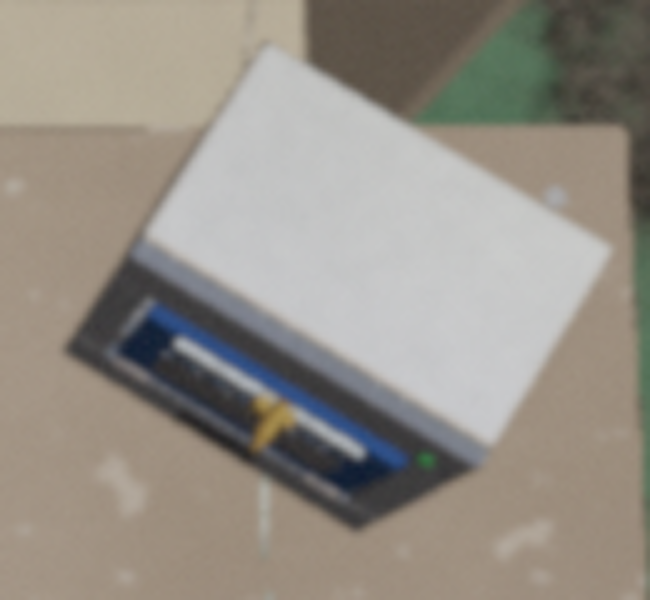

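```bash
cat > fit.py <<'E'
from h import *
import pickle
from scipy.optimize import least_squares
o=pickle.load(open("obs0.pkl","rb")); s,t=o["scene"],o["top"]
def W(q,P):
    c,si=np.cos(q[2]),np.sin(q[2]); P=np.array(P,float); return np.c_[q[0]+c*P[:,0]-si*P[:,1],q[1]+si*P[:,0]+c*P[:,1],P[:,2]]
def fit(q0,Ps,us,Pt,ut):
    f=lambda q:np.r_[(proj(s,W(q,Ps))-us).ravel() if len(Ps) else [],(proj(t,W(q,Pt))-ut).ravel() if len(Pt) else []]
    return least_squares(f,q0,loss="soft_l1"),f
def show(n,r):
    q,f=r; print(n,q.x[:2].round(4),np.degrees(q.x[2]).round(2),"res",f(q.x).reshape(-1,2).round(1).tolist())
# stand: frame at slot
z=.125
A=lambda a,k,off:np.array(a,float)/k+off
Ps=[(-.032,.028,z),(-.032,-.052,z),(.032,-.052,z)]; us=A([(120,260),(225,338),(343,270)],6,(190,130))
Pt=[(.032,.028,z),(.032,-.052,z),(-.032,-.052,z),(-.032,.028,z)]; ut=A([(140,132),(313,160),(290,303),(112,270)],6,(190,170))
for nm,a in [("both",(Ps,us,Pt,ut)),("scene",(Ps,us,[],[])),("top",([],[],Pt,ut))]: show("stand "+nm,fit([.5,.27,-.15],*a))
# cabinet: frame origin at front-face centre bottom, x inward
Ps=[(0,.1,.23),(.132,.1,.23),(.132,-.1,.23),(0,-.1,.23),(0,.1,0),(0,-.1,0)]
us=A([(137,120),(322,56),(573,288),(382,372),(75,370),(285,600)],4,(400,150))
Pt=Ps; ut=A([(130,255),(268,42),(610,248),(487,465),(68,350),(358,528)],5,(390,90))
for nm,a in [("both",(Ps,us,Pt,ut)),("scene",(Ps,us,[],[])),("top",([],[],Pt,ut))]: 
    r=fit([.6,-.4,-.5],*a); show("cab "+nm,r)
    if nm=="both": q=r[0].x
# eye: project candidates
for y in (-.024,-.012,0,.012,.024): print(y,((proj(s,W(q,[(-.018,y,.194)]))-(400,150))*4).round(),((proj(t,W(q,[(-.018,y,.194)]))-(390,90))*5).round())
E
python3 fit.py
```

```text
stand both [0.4878 0.2687] -9.56 res [[-1.5, -0.8], [0.1, 0.1], [-0.3, -0.8], [0.3, -0.2], [0.7, 0.1], [-0.0, -0.2], [0.3, 0.2]]
stand scene [0.488 0.266] -11.3 res [[-0.7, -0.8], [0.2, 0.6], [0.3, 0.0]]
stand top [0.4878 0.2696] -9.31 res [[-0.1, -0.1], [0.4, 0.0], [-0.3, -0.3], [-0.0, 0.3]]
cab both [ 0.5835 -0.3188] -32.1 res [[-1.2, -0.6], [-0.0, -0.7], [3.1, -0.7], [-1.0, -0.3], [-2.0, 2.9], [-5.2, 7.0], [0.9, -0.7], [0.7, -1.9], [2.9, -1.6], [0.5, -0.1], [-1.0, 0.7], [0.2, 1.0]]
cab scene [ 0.5851 -0.3205] -32.01 res [[-0.3, -0.7], [0.8, -0.9], [4.1, -0.9], [0.2, -0.5], [-1.2, 2.8], [-4.2, 6.8]]
cab top [ 0.5823 -0.3171] -32.08 res [[0.3, -0.2], [-0.0, -1.4], [2.2, -1.1], [-0.2, 0.4], [-1.6, 1.2], [-0.3, 1.4]]
-0.024 [[231. 324.]] [[316. 427.]]
-0.012 [[217. 308.]] [[295. 415.]]
0 [[203. 293.]] [[274. 402.]]
0.012 [[189. 278.]] [[254. 390.]]
0.024 [[175. 263.]] [[233. 378.]]
```

carry_out(increments="1 -.041 -.025 -.005 0 0 0;1 -.041 -.025 -.005 0 0 0;1 -.041 -.025 -.005 0 0 0;1 -.041 -.025 -.005 0 0 0;1 -.041 -.025 -.005 0 0 0;1 -.041 -.025 -.005 0 0 0;1 -.041 -.025 -.005 0 0 0;1 -.041 -.025 -.005 0 0 0;1 0 0 0 0 0 -7.6;1 0 0 0 0 0 -7.6;1 0 0 0 0 0 0", force=60)

```text
time_s: 2.42
tool_pos: [0.4937, 0.2602, 0.334]
tool_rot: [179.8, 0.1, 170.8]
force: [0.9, 0.3, -0.2]
grip_width: 0.087
```

```bash
cat >> h.py <<'E'
def wproj(p,P):
    T=np.linalg.inv(np.array(p["world_from_camera"])); P=np.atleast_2d(P); c=P@T[:3,:3].T+T[:3,3]
    r=np.hypot(c[:,0],c[:,1]); th=np.arctan2(r,c[:,2]); return np.c_[p["fx"]*th*c[:,0]/r+p["cx"],p["fy"]*th*c[:,1]/r+p["cy"]]
def wray(p,uv):
    T=np.array(p["world_from_camera"]); a=np.array([(uv[0]-p["cx"])/p["fx"],(uv[1]-p["cy"])/p["fy"]]); th=np.hypot(*a)
    d=T[:3,:3]@np.r_[a/th*np.sin(th),np.cos(th)]; return T[:3,3],d
def watz(p,uv,z):
    o,d=wray(p,uv); return o+d*(z-o[2])/d[2]
def delta(obs,P,rpy):
    """tool-frame shift and turn to reach pose P,rpy"""
    R0=R.from_euler("xyz",obs["tool_rot"],degrees=True); R1=R.from_euler("xyz",rpy,degrees=True)
    return (R0.inv().apply(np.array(P)-obs["tool_pos"])).round(4),(R0.inv()*R1).as_rotvec(degrees=True).round(2)
E
python3 - <<'E'
from cell import *
from h import *
p=read_camera("wrist"); cv2.imwrite("pics/w1.png",p["img"])
q=[.4878,.2687,np.radians(-9.4)]
c,s=np.cos(q[2]),np.sin(q[2])
for n,P in dict(plate=[(.032,.028,.125),(.032,-.052,.125),(-.032,-.052,.125),(-.032,.028,.125)],handletop=[(.013,.007,.192),(.013,-.007,.192),(-.013,-.007,.192),(-.013,.007,.192)]).items():
    P=np.array(P); Q=np.c_[q[0]+c*P[:,0]-s*P[:,1],q[1]+s*P[:,0]+c*P[:,1],P[:,2]]; print(n,wproj(p,Q).round(1).tolist())
for t in ["rod_handle","holder"]:
    for m in masks_of(t,p)[:1]: print(t,m["confidence"],m["bbox"])
E
```

```text
plate [[352.3, 212.0], [274.1, 211.8], [272.3, 149.2], [354.1, 149.2]]
handletop [[335.8, 214.1], [318.2, 214.1], [318.3, 181.9], [336.4, 181.9]]
rod_handle 0.71 [313.3, 166.4, 341.6, 213.5]
holder 0.87 [274.1, 137.1, 361.2, 212.6]
```

View pics/w1.png

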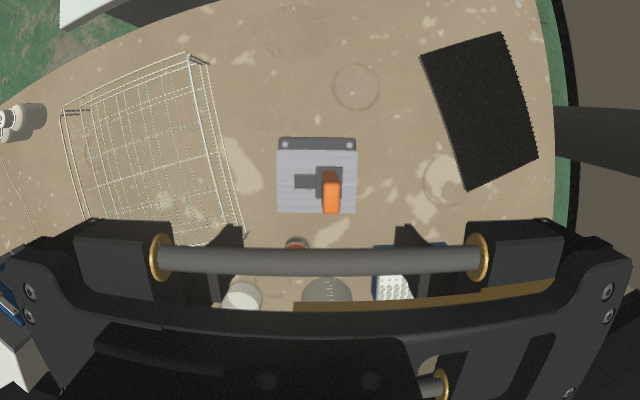

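```bash
python3 - <<'E'
import cv2
im=cv2.imread("pics/w1.png")[130:230,260:370]; cv2.imwrite("pics/w1c.png",cv2.resize(im,None,fx=6,fy=6,interpolation=cv2.INTER_CUBIC))
E
```

```text
(no output)
```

View pics/w1c.png

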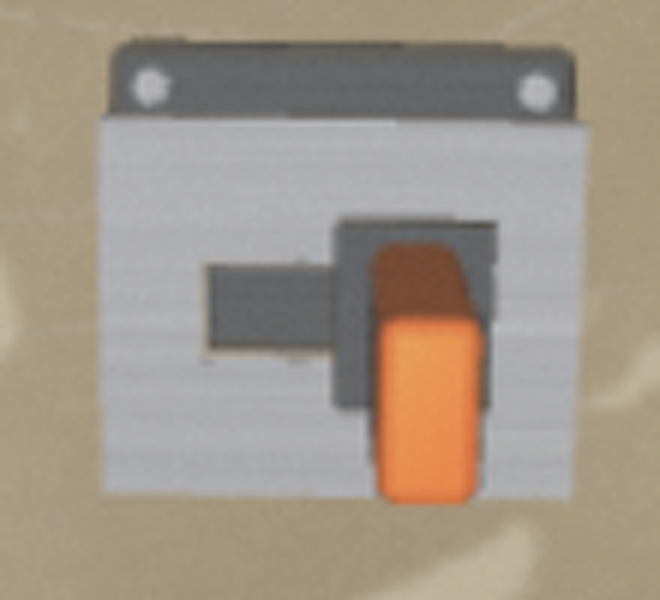

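```bash
python3 - <<'E'
from cell import *
from h import *
from scipy.optimize import least_squares
p=read_camera("wrist")
A=lambda a:np.array(a,float)/6+(260,130)-0.4
def W(q,P):
    c,si=np.cos(q[2]),np.sin(q[2]); P=np.array(P,float); return np.c_[q[0]+c*P[:,0]-si*P[:,1],q[1]+si*P[:,0]+c*P[:,1],P[:,2]]
z=.125
sets=dict(plate=([(.032,.028,z),(.032,-.052,z),(-.032,-.052,z),(-.032,.028,z)],A([(573,498),(102,495),(100,116),(588,124)])),
 handle=([(.013,.007,.192),(.013,-.007,.192),(-.013,-.007,.192),(-.013,.007,.192)],A([(477,502),(378,502),(378,318),(485,318)])))
for n,(P,u) in sets.items():
    r=least_squares(lambda q:(wproj(p,W(q,P))-u).ravel(),[.488,.27,-.16]); print(n,r.x[:2].round(4),np.degrees(r.x[2]).round(2),r.fun.round(1))
o=get_obs(); print(o["tool_pos"],o["tool_rot"])
print(delta(o,[.4878,.2715,.210],[180,0,170.6]))
E
```

```text
plate [0.4883 0.2726] -10.04 [-0.   0.3  0.2 -0.3 -0.4  0.1  0.1 -0.1]
handle [0.4878 0.2726] -9.66 [ 0.6  0.8 -0.5  0.7 -0.2 -0.8  0.1 -0.7]
[0.49330255 0.26096553 0.33377363] [1.79832063e+02 1.07311731e-01 1.70816509e+02]
(array([0.0073, 0.0092, 0.1238]), array([0.17, 0.11, 0.22]))
```

carry_out(increments="1 .0074 .0097 .0 0 0 .6;1 0 0 .04 0 0 0;1 0 0 .04 0 0 0;1 0 0 .02 0 0 0;1 0 0 0 0 0 0")

```text
time_s: 3.25
tool_pos: [0.485, 0.2783, 0.2318]
tool_rot: [179.6, 0.1, 170.2]
force: [0.8, 0.2, 0.2]
grip_width: 0.0871
```

```bash
python3 - <<'E'
from cell import *
from h import *
p=read_camera("wrist"); cv2.imwrite("pics/w2.png",p["img"])
o=get_obs(); print(o["tool_pos"],o["tool_rot"])
print(delta(o,[.488,.272,.210],[180,0,170.2]))
E
```

```text
[0.48544473 0.27865926 0.23292154] [1.79565103e+02 1.74177277e-01 1.70251778e+02]
(array([-0.0036, -0.0063,  0.0229]), array([0.43, 0.17, 0.05]))
```

View pics/w2.png

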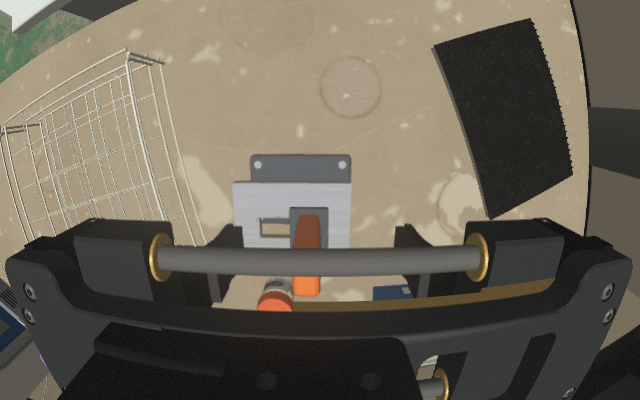

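carry_out(increments="1 -.0036 -.0063 .0 .4 .1 0;1 0 0 0 0 0 0;1 0 0 0 0 0 0")

```text
time_s: 3.68
tool_pos: [0.4893, 0.2726, 0.2362]
tool_rot: [179.8, 0.3, 170.2]
force: [-0.0, 0.2, -0.1]
grip_width: 0.087
```

```bash
python3 - <<'E'
from cell import *
from h import *
for i in range(4):
    p=read_camera("wrist"); 
    o=get_obs(); print(o["tool_pos"],o["tool_rot"])
    print(delta(o,[.488,.272,.210],[180,0,170.2]))
cv2.imwrite("pics/w3.png",p["img"])
E
```

```text
[0.48942769 0.27250623 0.2362845 ] [179.77615181   0.29962741 170.23121143]
(array([ 0.0015, -0.0008,  0.0263]), array([0.22, 0.3 , 0.03]))
[0.4892555  0.27247075 0.2360155 ] [179.7951547    0.27798516 170.23934586]
(array([ 0.0013, -0.0008,  0.026 ]), array([0.2 , 0.28, 0.04]))
[0.48912634 0.27243765 0.23577809] [179.81079663   0.25914381 170.24140526]
(array([ 0.0012, -0.0007,  0.0258]), array([0.19, 0.26, 0.04]))
[0.4890053  0.27246731 0.23560237] [179.82211417   0.24433829 170.25029537]
(array([ 0.001 , -0.0007,  0.0256]), array([0.18, 0.24, 0.05]))
```

View pics/w3.png

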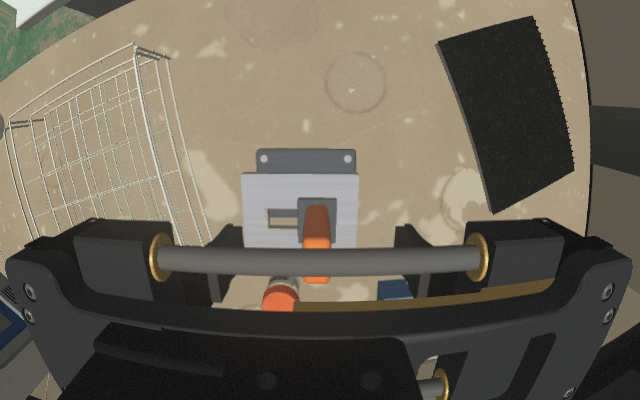

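carry_out(increments="1 .001 -.0007 .013 .2 .2 0;1 0 0 .012 0 0 0;1 0 0 0 0 0 0;1 0 0 0 0 0 0")

```text
time_s: 4.38
tool_pos: [0.4873, 0.2717, 0.2077]
tool_rot: [-179.9, -0.1, 170.3]
force: [0.2, 0.4, -0.2]
grip_width: 0.0869
```

```bash
python3 - <<'E'
from cell import *
from h import *
o=get_obs(); print(o["tool_pos"],o["tool_rot"])
print(delta(o,[.488,.272,.210],[180,0,170.2]))
E
```

```text
[0.48725924 0.27166375 0.20770472] [-1.79879092e+02 -5.97320620e-02  1.70256961e+02]
(array([-0.0007,  0.0005, -0.0023]), array([-0.12, -0.06,  0.06]))
```

carry_out(increments="0 0 0 0 0 0 0;0 0 0 0 0 0 0;0 0 0 0 0 0 0;0 0 0 0 0 0 0;0 0 0 0 0 0 0;0 0 0 0 0 0 0;0 0 0 0 0 0 0;0 0 0 0 0 0 0", force=60)

```text
time_s: 5.38
tool_pos: [0.4878, 0.272, 0.2087]
tool_rot: [-180.0, 0.0, 170.3]
force: [0.1, -0.7, -0.1]
grip_width: 0.0151
```

carry_out(increments="0 0 0 -.015 0 0 0;0 0 0 -.025 0 0 0;0 0 0 -.03 0 0 0;0 0 0 -.03 0 0 0;0 0 0 -.03 0 0 0;0 0 0 -.03 0 0 0;0 0 0 -.015 0 0 0;0 0 0 0 0 0 0;0 0 0 0 0 0 0")

```text
time_s: 6.5
tool_pos: [0.4869, 0.2714, 0.393]
tool_rot: [-180.0, 0.0, 170.2]
force: [-0.2, 0.5, -1.3]
grip_width: 0.014
```

```bash
python3 - <<'E'
from cell import *
from h import *
p=read_camera("wrist");cv2.imwrite("pics/w4.png",p["img"])
q=read_camera("scene");cv2.imwrite("pics/s4.png",cv2.resize(q["img"][80:280,150:350],None,fx=3,fy=3,interpolation=cv2.INTER_CUBIC))
o=get_obs(); print(o["tool_pos"],o["tool_rot"],o["grip_width"],o["force"])
E
```

```text
[0.48686052 0.27134952 0.3927685 ] [-1.79938406e+02 -8.32463083e-04  1.70231404e+02] 0.013633788358908116 [-0.24933149 -0.26684069 -0.93440177]
```

View pics/w4.png

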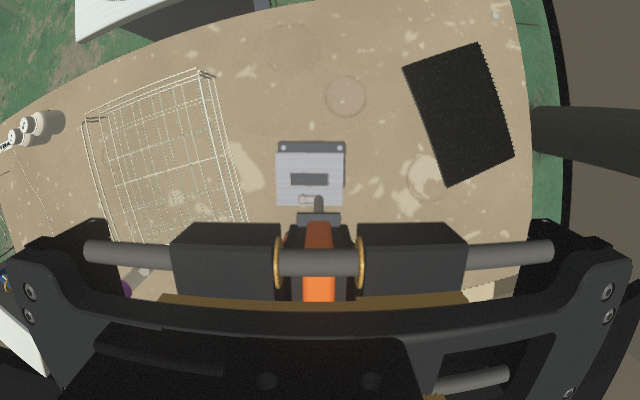

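View pics/s4.png

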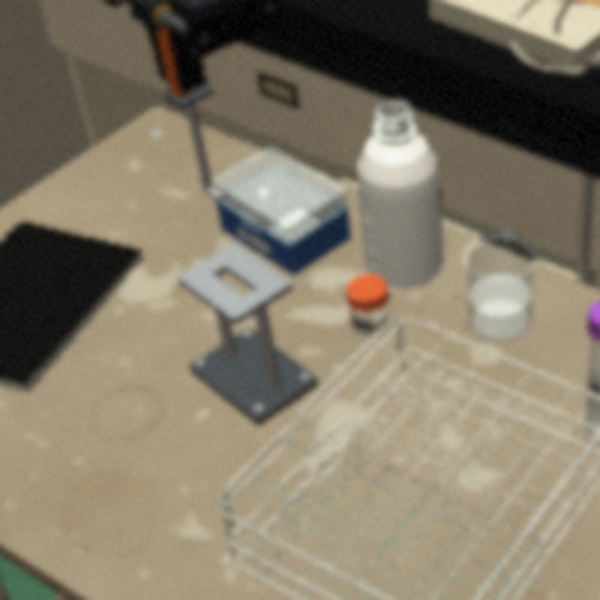

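carry_out(increments="0 -.008 -.02 0 0 0 0;0 -.0155 -.041 0 0 0 0;0 -.0155 -.041 0 0 0 0;0 -.0155 -.041 0 0 0 0;0 -.0155 -.041 0 0 0 0;0 -.0155 -.041 0 0 0 0;0 -.0155 -.041 0 0 0 0;0 -.0155 -.041 0 0 0 0;0 -.0155 -.041 0 0 0 0;0 -.0155 -.041 0 0 0 0;0 -.0155 -.041 0 0 0 0;0 -.0155 -.041 0 0 0 0;0 -.008 -.02 0 0 0 0;0 0 0 0 0 0 7.4;0 0 0 0 0 0 7.4;0 0 0 0 0 0 7.4;0 0 0 0 0 0 0;0 0 0 0 0 0 0")

```text
time_s: 8.85
tool_pos: [0.5719, -0.2917, 0.3846]
tool_rot: [-178.8, -0.6, 146.0]
force: [0.8, 2.5, 0.8]
grip_width: 0.0133
```

```bash
python3 - <<'E'
from cell import *
from h import *
p=read_camera("wrist");cv2.imwrite("pics/w5.png",p["img"])
o=get_obs(); print(o["tool_pos"],o["tool_rot"],o["grip_width"],o["force"])
Rt=R.from_euler("xyz",o["tool_rot"],degrees=True)
pin=lambda y,z:(o["tool_pos"]+Rt.apply([0,y,.0477+z]))
print("pin tip,root,shaft,collar",wproj(p,[pin(-.0185,.126),pin(-.014,.126),pin(0,.126),pin(0,.08),pin(0,.036)]).round(1).tolist())
E
```

```text
[ 0.57196582 -0.29172548  0.38467855] [-178.80865387   -0.6238695   145.97185565] 0.013637932274133947 [ 1.21147107  0.2682472  -0.01341206]
pin tip,root,shaft,collar [[297.5, 197.5], [302.6, 197.5], [318.4, 197.6], [318.3, 213.0], [318.2, 234.4]]
```

View pics/w5.png

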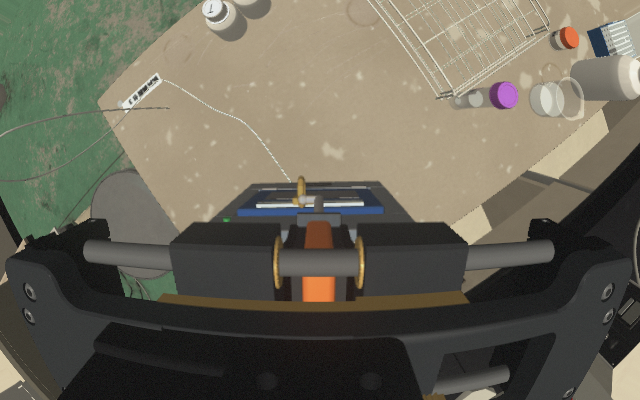

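```bash
python3 - <<'E'
import cv2
im=cv2.imread("pics/w5.png")[165:235,225:415]; cv2.imwrite("pics/w5c.png",cv2.resize(im,None,fx=4.2,fy=4.2,interpolation=cv2.INTER_CUBIC))
E
```

```text
(no output)
```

View pics/w5c.png

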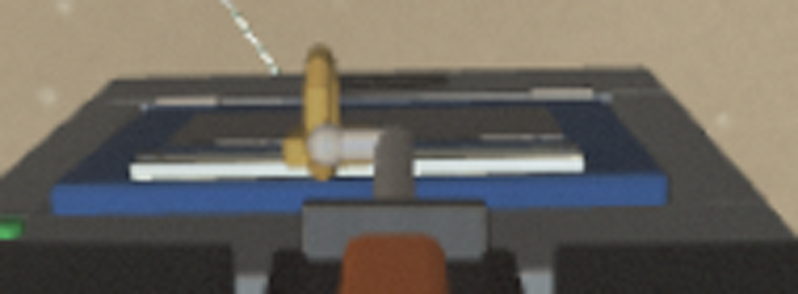

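```bash
cat > eye.py <<'E'
from cell import *
from h import *
from scipy.optimize import least_squares
def ringpx(p,C,yaw,n=60,r=.0125):
    a=np.linspace(0,2*np.pi,n); x=np.array([np.cos(yaw),np.sin(yaw),0]); P=np.array(C)+r*np.cos(a)[:,None]*x+r*np.sin(a)[:,None]*np.array([0,0,1]); return wproj(p,P)
def overlay(p,name,crop,k,o,C,yaw,dx=0):
    l,t,r,b=crop; im=cv2.resize(p["img"][t:b,l:r],None,fx=k,fy=k,interpolation=cv2.INTER_CUBIC)
    d=lambda U,c:[cv2.circle(im,(int((u-l+.5)*k),int((v-t+.5)*k)),1,c,-1) for u,v in U]
    d(ringpx(p,C,yaw,r=.0155),(0,255,0)); d(ringpx(p,C,yaw,r=.0095),(0,255,0))
    Rt=R.from_euler("xyz",o["tool_rot"],degrees=True); f=lambda y,z:(o["tool_pos"]+Rt.apply([dx,y,.0477+z]))
    d(wproj(p,[f(-y,.126) for y in np.linspace(0,.0185,12)]),(255,0,255)); d(wproj(p,[f(0,z) for z in np.linspace(.04,.126,40)]),(255,0,255))
    cv2.imwrite(name,im)
E
python3 - <<'E'
from eye import *
p=read_camera("wrist"); o=get_obs(); print(o["tool_pos"],o["tool_rot"])
yaw=np.radians(-32.1); xc=np.array([np.cos(yaw),np.sin(yaw)]); yc=np.array([-xc[1],xc[0]]); F=np.array([.5835,-.3188])
for y in (0,-.01): print(y,ringpx(p,[*(F-.018*xc+y*yc),.194],yaw,8).round(1).tolist())
def f(q):
    u=ringpx(p,[q[0],q[1],.194],yaw,200,.0155); return [u[:,1].min()-175.7, u[np.argmin(u[:,1]),0]-301, u[np.argmax(u[:,1]),0]-301.3]
r=least_squares(f,[*(F-.018*xc)],diff_step=1e-3); C=r.x; d=C-F; print("eye",C,"cab",d@xc,d@yc,r.fun)
pin=np.array(o["tool_pos"])[:2]; 
h=np.radians(o["tool_rot"][2]-180); e=pin-F; print("axis in cab",e@xc,e@yc)
overlay(p,"pics/o5.png",(225,165,415,235),4.2,o,[C[0],C[1],.194],yaw)
E
```

```text
[ 0.57201281 -0.29168097  0.38470184] [-178.7853282    -0.62204701  145.95647488]
0 [[305.7, 214.6], [304.8, 212.8], [304.1, 202.4], [304.2, 191.6], [305.0, 189.1], [305.8, 196.1], [306.1, 207.1], [305.7, 214.6]]
-0.01 [[295.3, 214.8], [294.1, 213.0], [293.2, 202.7], [293.4, 191.9], [294.6, 189.4], [295.7, 196.4], [296.0, 207.4], [295.3, 214.8]]
eye [ 0.55835832 -0.30689849] cab -0.027622512345007507 -0.0032782180983675123 [-0.00094414 -0.29568097  0.29556877]
axis in cab -0.024142062052018645 0.01686884503131741
```

View pics/o5.png

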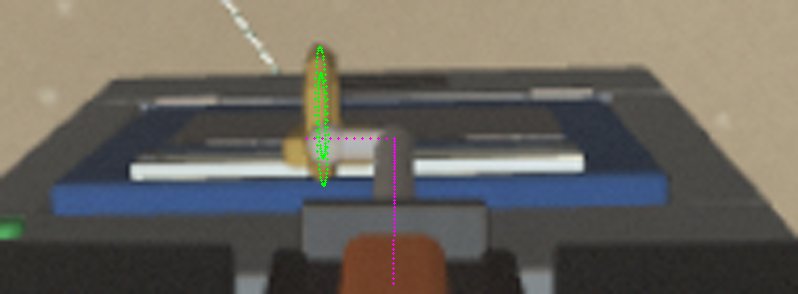

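```bash
python3 - <<'E'
from eye import *
p=read_camera("wrist"); o=get_obs()
yaw=np.radians(-32.1); xc=np.array([np.cos(yaw),np.sin(yaw)]); yc=np.array([-xc[1],xc[0]]); F=np.array([.5835,-.3188])
Q=lambda x,y,z:[*(F+x*xc+y*yc),z]
names=dict(hL=(0,.076,.18),hR=(0,-.076,.18),hbL=(.012,.076,.18),hbR=(.012,-.076,.18),fbL=(0,.1,0),fbR=(0,-.1,0),ftL=(0,.1,.23),ftR=(0,-.1,.23))
for n,P in names.items():
    u=wproj(p,[Q(*P)])[0]; print(n,u.round(1),((u-(225,165)+.5)*4.2).round())
# inverse: observed crop pts
for n,uv,z in [("hatch front top L(view right)",(663,176),.18),("hatch ft R",(57,183),.18),("back L",(667,204),.18),("back R",(52,214),.18),("bottom L",(643,68),0),("bottom R",(112,80),0)]:
    P=watz(p,np.array(uv)/4.2+(225,165)-.5,z)[:2]-F; print(n,(P@xc).round(4),(P@yc).round(4))
E
```

```text
hL [381.9 213.6] [661. 206.]
hR [234.1 217.1] [ 40. 221.]
hbL [381.6 224.8] [660. 253.]
hbR [235.4 228. ] [ 46. 267.]
fbL [376.8 180.3] [640.  66.]
fbR [251.4 183.9] [113.  82.]
ftL [418.3 229.1] [814. 271.]
ftR [194.7 233.7] [-125.  291.]
hatch front top L(view right) -0.0076 0.0763
hatch ft R -0.0097 -0.0707
back L -0.0005 0.0775
back R -0.0018 -0.0728
bottom L 0.0007 0.1012
bottom R -0.0006 -0.1004
```

```bash
python3 - <<'E'
from h import *
import pickle
o=pickle.load(open("obs0.pkl","rb"))
yaw=np.radians(-32.1); xc=np.array([np.cos(yaw),np.sin(yaw)]); yc=np.array([-xc[1],xc[0]]); F=np.array([.5835,-.3188])
Q=lambda x,y,z:[*(F+x*xc+y*yc),z]
ims=[]
for n,(l,t,w,h) in dict(scene=(420,190,70,70),top=(410,140,70,70)).items():
    p=o[n];k=6
    for (x,y) in ((-.018,-.003),(-.0276,-.0033)):
        im=cv2.resize(p["img"][t:t+h,l:l+w],None,fx=k,fy=k,interpolation=cv2.INTER_CUBIC)
        d=lambda P,c:[cv2.circle(im,(int((u-l+.5)*k),int((v-t+.5)*k)),1,c,-1) for u,v in proj(p,P)]
        for r in (.0155,.0095):
            d([Q(x+r*np.cos(a),y,.194+r*np.sin(a)) for a in np.linspace(0,6.28,60)],(0,255,0))
        d([Q(0,a,.18) for a in np.linspace(-.076,.076,60)],(0,0,255))
        d([Q(0,s*.076,a) for s in (-1,1) for a in np.linspace(.06,.18,40)],(0,0,255))
        ims.append(im)
cv2.imwrite("pics/o0.png",cv2.resize(np.vstack([np.hstack(ims[:2]),np.hstack(ims[2:])]),(600,600)))
E
```

```text
(no output)
```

View pics/o0.png

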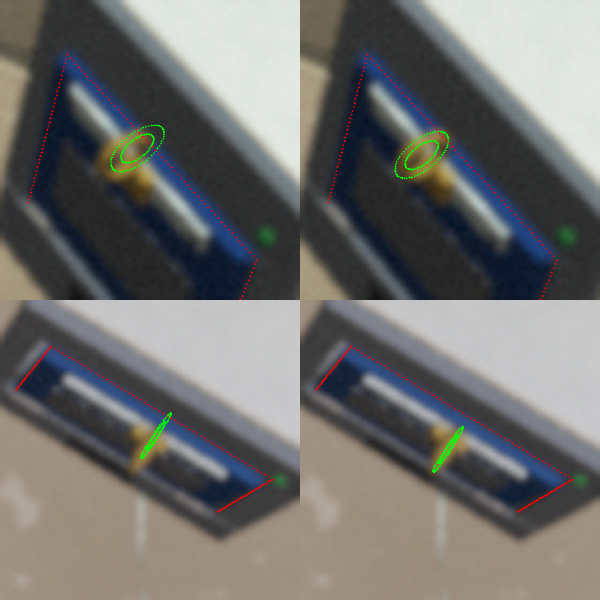

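```bash
python3 - <<'E'
from h import *
import pickle
o=pickle.load(open("obs0.pkl","rb"))
f=lambda im,x,y,w,h,k:cv2.resize(im[y:y+h,x:x+w],None,fx=k,fy=k,interpolation=cv2.INTER_LANCZOS4)
a=f(o["scene"]["img"],430,205,40,40,10); b=f(o["top"]["img"],425,155,40,40,10)
for im in (a,b):
    for i in range(0,400,50): cv2.putText(im,str(i//10),(i,8),0,.3,(255,255,255),1); cv2.putText(im,str(i//10),(0,i+8),0,.3,(255,255,255),1)
cv2.imwrite("pics/e0.png",np.hstack([a,b]))
E
```

```text
(no output)
```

View pics/e0.png

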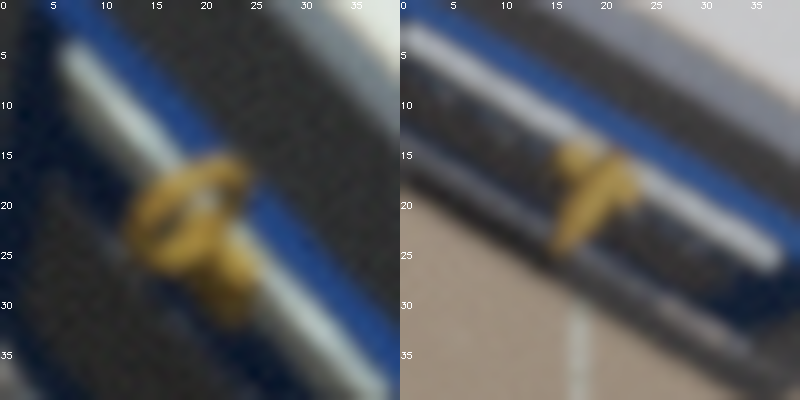

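```bash
python3 - <<'E'
from eye import *
import pickle
o=pickle.load(open("obs0.pkl","rb"))
yaw=np.radians(-32.1); xc=np.array([np.cos(yaw),np.sin(yaw)]); yc=np.array([-xc[1],xc[0]]); F=np.array([.5835,-.3188])
p=read_camera("wrist")
rs=[ray(o["scene"],(448,225.5)),ray(o["top"],(443.8,175)),wray(p,(301,192))]
for sel in ([0,1],[0,2],[1,2],[0,1,2]):
    X,e=tri([rs[i] for i in sel]); d=X[:2]-F; print(sel,"x",(d@xc).round(4),"y",(d@yc).round(4),"z",X[2].round(4),np.round(e,4))
E
```

```text
[0, 1] x -0.0291 y -0.0038 z 0.1957 [0.0008 0.0008]
[0, 2] x -0.0279 y -0.0035 z 0.1949 [0.0001 0.0001]
[1, 2] x -0.023 y -0.0056 z 0.1724 [0.0002 0.0002]
[0, 1, 2] x -0.0286 y -0.0035 z 0.1951 [0.0006 0.001  0.0006]
```

```bash
cat > go.py <<'E'
from eye import *
yaw=np.radians(-32.1); xc=np.array([np.cos(yaw),np.sin(yaw)]); yc=np.array([-xc[1],xc[0]]); F=np.array([.5835,-.3188])
def cabpos(o): 
    e=o["tool_pos"][:2]-F; return np.r_[e@xc,e@yc,o["tool_pos"][2]].round(4)
def goto(o,x,y,z,ps=147.9): return delta(o,[*(F+x*xc+y*yc),z],[180,0,ps])
E
python3 - <<'E'
from go import *
o=get_obs(); print(cabpos(o)); print(goto(o,-.030,.040,.385)); print(goto(o,-.03,.04,.367))
E
```

```text
[-0.0241  0.017   0.3847]
(array([ 0.0067,  0.0228, -0.0008]), array([-1.22, -0.65, -1.96]))
(array([0.0065, 0.0232, 0.0172]), array([-1.22, -0.65, -1.96]))
```

carry_out(increments="0 .003 .012 -.001 0 0 0;0 .003 .011 0 -.6 -.3 -1;0 0 0 0 -.6 -.3 -1;0 0 0 0 0 0 0;0 0 0 0 0 0 0")

```text
time_s: 9.68
tool_pos: [0.5799, -0.2677, 0.3847]
tool_rot: [-179.9, -0.1, 148.2]
force: [-0.1, -0.4, -1.3]
grip_width: 0.0137
```

```bash
python3 - <<'E'
from go import *
o=get_obs(); print(cabpos(o),o["tool_rot"],o["force"]); print(goto(o,-.030,.040,.367))
E
```

```text
[-0.0302  0.0414  0.3847] [-1.79947363e+02 -9.35615352e-02  1.48160043e+02] [-0.08080662 -0.4164733  -1.30102926]
(array([-0.0002, -0.0014,  0.0177]), array([-0.05, -0.09,  0.26]))
```

Good control in small steps. Lower to the eye's height and look.

carry_out(increments="0 0 -.001 .009 0 0 .3;0 0 0 .008 0 0 0;0 0 0 0 0 0 0;0 0 0 0 0 0 0")

```text
time_s: 10.18
tool_pos: [0.5787, -0.2693, 0.3657]
tool_rot: [-179.9, -0.2, 147.8]
force: [0.2, 0.8, -1.1]
grip_width: 0.0137
```

```bash
python3 - <<'E'
from go import *
p=read_camera("wrist"); o=get_obs(); print(cabpos(o),o["tool_rot"],o["force"]); print(goto(o,-.030,.040,.367))
cv2.imwrite("pics/w6raw.png",cv2.resize(p["img"][150:240,230:420],None,fx=4.2,fy=4.2,interpolation=cv2.INTER_CUBIC))
overlay(p,"pics/w6.png",(230,150,420,240),4.2,o,[*(F-.028*xc-.0036*yc),.193],yaw)
E
```

```text
[-0.0304  0.0394  0.3657] [-1.79897061e+02 -1.64734117e-01  1.47755747e+02] [ 0.21723943 -0.53489948 -0.81971094]
(array([-0.0004,  0.0006, -0.0013]), array([-0.1 , -0.16, -0.14]))
```

View pics/w6.png

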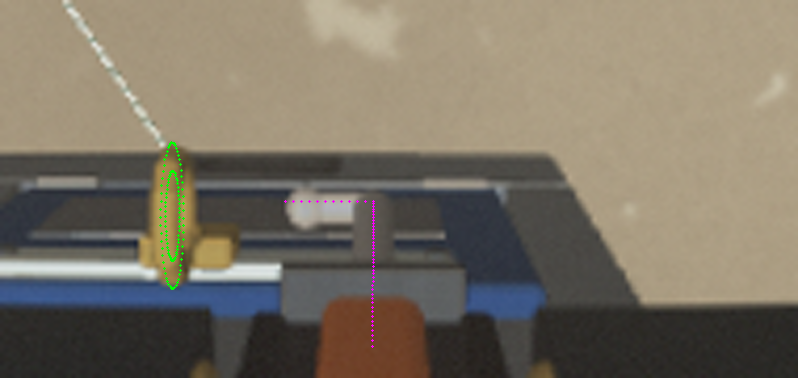

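View pics/w6raw.png

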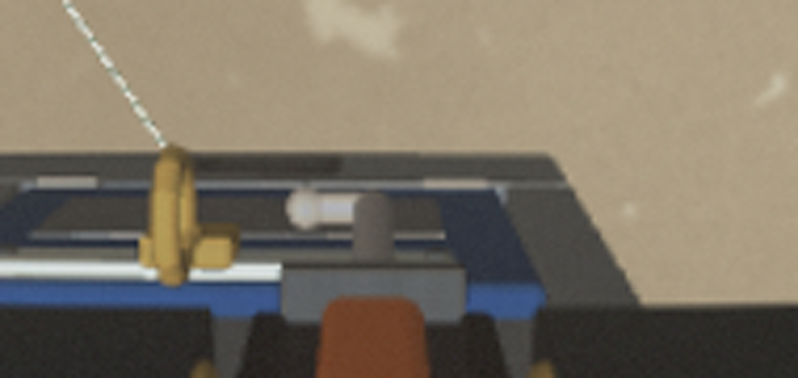

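```bash
python3 - <<'E'
from go import *
p=read_camera("scene"); o=get_obs()
l,t,k=425,180,8; im=cv2.resize(p["img"][t:t+70,l:l+70],None,fx=k,fy=k,interpolation=cv2.INTER_CUBIC); raw=im.copy()
d=lambda P,c:[cv2.circle(im,(int((u-l+.5)*k),int((v-t+.5)*k)),1,c,-1) for u,v in proj(p,P)]
a=np.linspace(0,6.28,60)
for r in (.0155,.0095): d([[*(F+(-.028+r*np.cos(b))*xc-.0036*yc),.193+r*np.sin(b)] for b in a],(0,255,0))
Rt=R.from_euler("xyz",o["tool_rot"],degrees=True); f=lambda y,z:(o["tool_pos"]+Rt.apply([-.002,y,.0477+z]))
d([f(-y,.126) for y in np.linspace(0,.0185,12)],(255,0,255)); d([f(0,z) for z in np.linspace(.04,.126,40)],(255,0,255))
cv2.imwrite("pics/s6.png",im); cv2.imwrite("pics/s6r.png",raw)
E
```

```text
(no output)
```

View pics/s6.png

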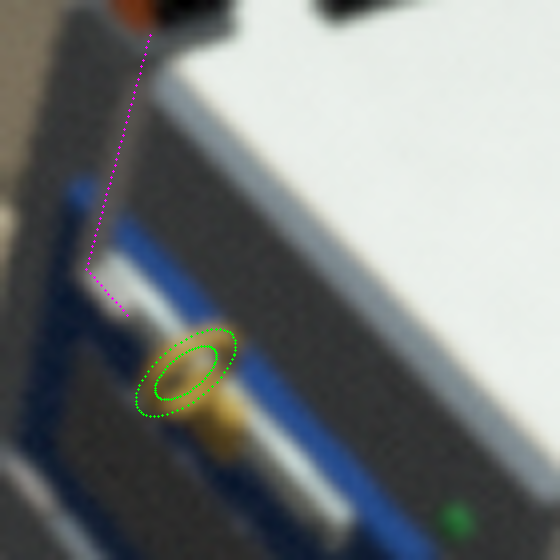

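View pics/s6r.png

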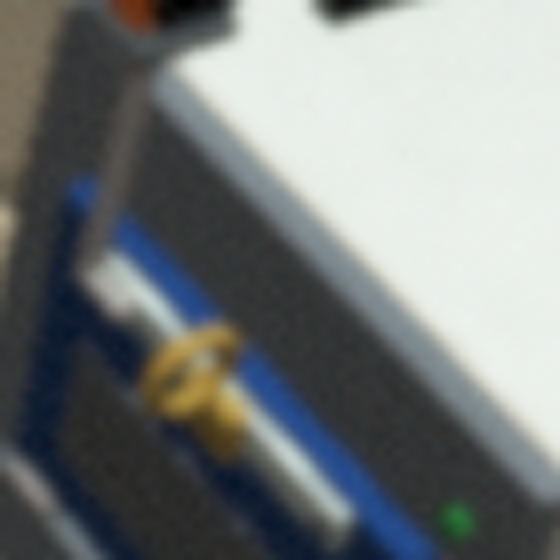

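carry_out(increments="0 -.0008 -.008 -.0008 0 0 0;0 0 -.008 0 0 0 0;0 0 -.006 0 0 0 0;0 0 0 0 0 0 0;0 0 0 0 0 0 0")

```text
time_s: 10.9
tool_pos: [0.5666, -0.2907, 0.3675]
tool_rot: [-179.9, -0.1, 147.7]
force: [0.2, 0.2, -0.7]
grip_width: 0.0137
```

```bash
python3 - <<'E'
from go import *
p=read_camera("wrist"); o=get_obs(); print(cabpos(o),o["tool_rot"],o["force"]); print(goto(o,-.0296,.0034,.3665))
cv2.imwrite("pics/w7.png",cv2.resize(p["img"][150:240,230:420],None,fx=4.2,fy=4.2,interpolation=cv2.INTER_CUBIC))
E
```

```text
[-0.0293  0.0148  0.3676] [-1.79890425e+02 -6.98838774e-02  1.47685570e+02] [-0.22013397  0.11511098 -0.28422825]
(array([ 0.0003, -0.0114,  0.0011]), array([-0.11, -0.07, -0.21]))
```

View pics/w7.png

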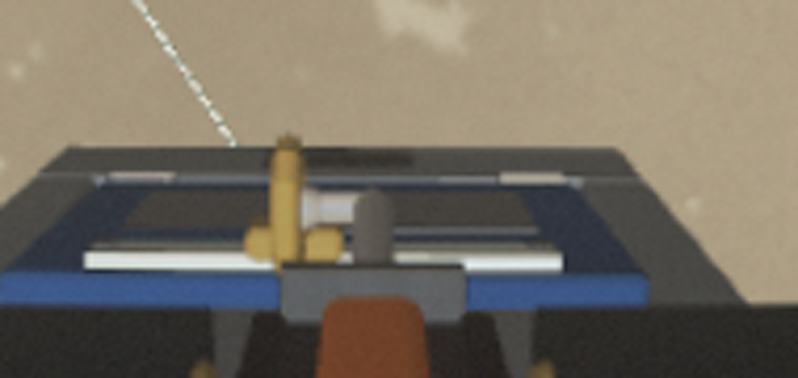

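carry_out(increments="0 0 -.004 .0008 0 0 0;0 0 -.003 0 0 0 0;0 0 0 0 0 0 0")

```text
time_s: 11.32
tool_pos: [0.5628, -0.2966, 0.3666]
tool_rot: [-179.9, -0.1, 147.7]
force: [0.7, 0.4, -1.3]
grip_width: 0.0136
```

```bash
python3 - <<'E'
from go import *
p=read_camera("wrist"); o=get_obs(); print(cabpos(o),o["tool_rot"],o["force"],o["wrist_torque"]); print(goto(o,-.0296,.0034,.3665))
cv2.imwrite("pics/w8.png",cv2.resize(p["img"][150:240,230:420],None,fx=4.2,fy=4.2,interpolation=cv2.INTER_CUBIC))
E
```

```text
[-0.0293  0.008   0.3666] [-1.79895494e+02 -8.52244949e-02  1.47741660e+02] [ 0.74534475  0.15223158 -1.33260497] [ 0.0327504  -0.04256196 -0.0398676 ]
(array([ 0.0003, -0.0046,  0.0001]), array([-0.1 , -0.09, -0.16]))
```

View pics/w8.png

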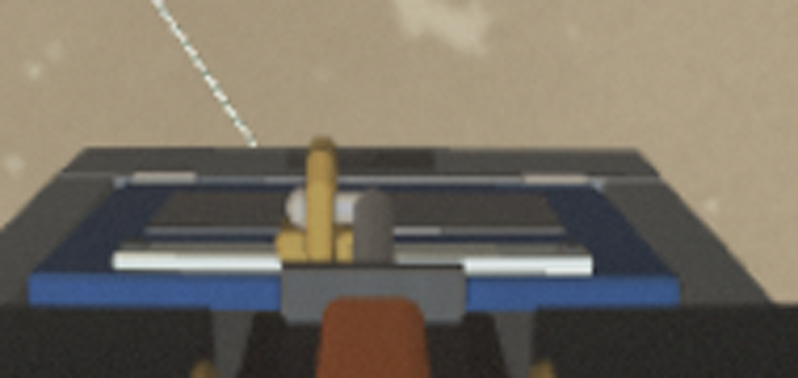

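carry_out(increments="0 0 -.002 0 0 0 0;0 0 -.0015 0 0 0 0;0 0 0 0 0 0 0")

```text
time_s: 11.75
tool_pos: [0.561, -0.2994, 0.3665]
tool_rot: [-179.9, -0.1, 147.8]
force: [-0.3, -0.4, -0.9]
grip_width: 0.0137
```

```bash
python3 - <<'E'
from go import *
o=get_obs(); print(cabpos(o),o["tool_rot"],o["force"],"y_c force",o["force"][:2]@yc,o["wrist_torque"]); print(goto(o,-.0296,.0034,.3665))
E
```

```text
[-0.0294  0.0045  0.3665] [-1.79899532e+02 -8.89947917e-02  1.47757354e+02] [-0.26802025 -0.3523113  -0.90166482] y_c force -0.44087620912336917 [-0.02962035 -0.00059489  0.04271801]
(array([ 0.0002, -0.0011,  0.    ]), array([-0.1 , -0.09, -0.14]))
```

carry_out(increments="0 0 -.0015 0 0 0 0;0 0 -.001 0 0 0 0")

```text
time_s: 12.0
tool_pos: [0.5604, -0.3005, 0.3665]
tool_rot: [180.0, -0.1, 147.8]
force: [0.9, 1.7, -1.4]
grip_width: 0.0138
```

```bash
python3 - <<'E'
from go import *
o=get_obs(); print(cabpos(o),o["tool_rot"],o["force"],"y_c force",o["force"][:2]@yc,o["wrist_torque"])
E
```

```text
[-0.0294  0.0032  0.3665] [ 1.79979193e+02 -9.02449306e-02  1.47831735e+02] [ 0.86321907  1.68040795 -1.3976637 ] y_c force 1.8822237991364785 [ 0.50325747 -0.37188732  0.01104385]
```

carry_out(increments="0 0 -.001 0 0 0 0;0 0 -.001 0 0 0 0")

```text
time_s: 12.25
tool_pos: [0.5601, -0.3009, 0.3666]
tool_rot: [179.8, -0.1, 147.9]
force: [1.1, 2.6, -1.0]
grip_width: 0.0139
```

```bash
python3 - <<'E'
from go import *
p=read_camera("wrist");o=get_obs(); print(cabpos(o),o["tool_rot"],o["force"],"y_c force",o["force"][:2]@yc,o["wrist_torque"])
cv2.imwrite("pics/w9.png",cv2.resize(p["img"][150:240,230:420],None,fx=4.2,fy=4.2,interpolation=cv2.INTER_CUBIC))
E
```

```text
[-0.0294  0.0027  0.3666] [ 1.79842827e+02 -8.57263814e-02  1.47919103e+02] [ 0.78381894  3.12108194 -1.55201066] y_c force 3.0604571996253 [ 0.76939027 -0.53376882  0.02768794]
```

View pics/w9.png

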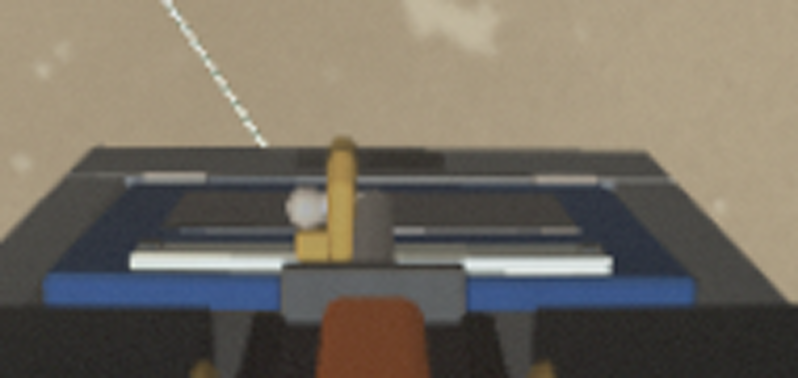

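carry_out(increments="0 0 .0025 0 0 0 0;0 0 0 -.002 0 0 0;0 0 0 -.0015 0 0 0;0 0 0 0 0 0 0")

```text
time_s: 12.8
tool_pos: [0.5605, -0.3002, 0.3702]
tool_rot: [-180.0, -0.1, 147.8]
force: [0.9, 0.6, -1.0]
grip_width: 0.0138
```

```bash
cat > st.py <<'E'
from go import *
import sys
o=get_obs(); print(cabpos(o),o["tool_rot"].round(2),"F cab",round(o["force"][:2]@xc,2),round(o["force"][:2]@yc,2),round(o["force"][2],2),"T cab",round(o["wrist_torque"][:2]@xc,2),round(o["wrist_torque"][:2]@yc,2),o["time_s"])
E
python3 st.py
```

```text
[-0.0294  0.0035  0.3702] [-1.7998e+02 -1.0000e-01  1.4782e+02] F cab 0.42 0.97 -1.05 T cab 0.33 0.01 12.8
```

carry_out(increments="0 0 .0015 -.0015 0 0 0;0 0 0 -.001 0 0 0")

```text
time_s: 13.05
tool_pos: [0.561, -0.2993, 0.3725]
tool_rot: [-179.9, -0.1, 147.8]
force: [1.2, 1.0, -5.0]
grip_width: 0.0136
```

```bash
python3 st.py
```

```text
[-0.0294  0.0046  0.3725] [-1.7994e+02 -1.2000e-01  1.4779e+02] F cab 0.46 1.51 -5.03 T cab 0.32 -0.27 13.05
```

carry_out(increments="0 0 0 .003 0 0 0;0 0 0 .003 0 0 0;0 0 0 0 0 0 0;0 0 -.0012 0 0 0 0;0 0 -.0012 0 0 0 0;0 0 -.001 0 0 0 0")

```text
time_s: 13.8
tool_pos: [0.5601, -0.3007, 0.3663]
tool_rot: [179.9, -0.1, 147.9]
force: [1.4, 1.6, -1.2]
grip_width: 0.0135
```

```bash
python3 st.py
```

```text
[-0.0294  0.0029  0.3663] [ 1.7989e+02 -1.1000e-01  1.4789e+02] F cab 0.35 2.13 -1.16 T cab 0.77 -0.07 13.8
```

carry_out(increments="0 0 -.001 0 0 0 0;0 0 -.001 0 0 0 0;0 0 -.0008 0 0 0 0")

```text
time_s: 14.18
tool_pos: [0.5597, -0.3013, 0.3663]
tool_rot: [179.7, -0.1, 148.0]
force: [2.4, 2.8, -1.8]
grip_width: 0.0138
```

```bash
python3 st.py
```

```text
[-0.0294  0.0022  0.3663] [ 1.7970e+02 -1.1000e-01  1.4802e+02] F cab 0.57 3.69 -1.79 T cab 1.16 0.04 14.175
```

```bash
cat > arc.py <<'E'
from go import *
o=get_obs(); c=cabpos(o)
def way(th,off=.006):
    s,k=np.sin(th),np.cos(th); x=.006-.024*k-.134*s; z=.06+.134*k-.024*s; t=np.array([.024*s-.134*k,-.134*s-.024*k]); t/=np.linalg.norm(t)
    return np.array([x-.0014+off*t[0], z+.1737+off*t[1]])
# current theta estimate assuming pin at leading rim
ths=np.linspace(0,1.6,1601); W=np.array([way(t) for t in ths]); i=np.argmin(np.hypot(*(W-c[[0,2]]).T)); print("theta est",ths[i],"err",(c[[0,2]]-W[i]).round(4))
import sys
ts=[float(a) for a in sys.argv[1:]]; prev=c[[0,2]]
for t in ts:
    w=way(t); d=w-prev; print(t,"row: x %.4f z %.4f"%(-d[0],-d[1])); prev=w
E
python3 st.py; python3 arc.py .075 .13 .19 .25 .31 .37 .43 .49 .55
```

```text
[-0.0294  0.0022  0.3663] [ 1.7970e+02 -1.1000e-01  1.4802e+02] F cab 0.57 3.69 -1.79 T cab 1.16 0.04 14.175
theta est 0.03 err [-0.0001  0.0006]
0.075 row: x 0.0058 z 0.0023
0.13 row: x 0.0071 z 0.0024
0.19 row: x 0.0076 z 0.0030
0.25 row: x 0.0074 z 0.0035
0.31 row: x 0.0072 z 0.0039
0.37 row: x 0.0069 z 0.0044
0.43 row: x 0.0066 z 0.0048
0.49 row: x 0.0063 z 0.0051
0.55 row: x 0.0060 z 0.0055
```

carry_out(increments="0 0 .002 0 -.2 0 0;0 .003 0 .001 0 0 0;0 .003 0 .001 0 0 0;0 .003 0 .001 0 0 0;0 .003 0 .001 0 0 0")

```text
time_s: 14.8
tool_pos: [0.5508, -0.2956, 0.3635]
tool_rot: [179.6, 0.3, 147.9]
force: [3.0, -0.7, -0.5]
grip_width: 0.0135
```

```bash
python3 st.py; python3 arc.py
```

```text
[-0.04    0.0023  0.3635] [179.63   0.31 147.91] F cab 2.98 0.99 -0.54 T cab 0.63 -0.91 14.8
theta est 0.11 err [-0.0003  0.0009]
```

```bash
python3 arc.py .16 .21 .26 .31 .36 .41 .46
```

```text
theta est 0.11 err [-0.0003  0.0009]
0.16 row: x 0.0061 z 0.0033
0.21 row: x 0.0063 z 0.0027
0.26 row: x 0.0061 z 0.0030
0.31 row: x 0.0060 z 0.0033
0.36 row: x 0.0058 z 0.0036
0.41 row: x 0.0056 z 0.0039
0.46 row: x 0.0054 z 0.0042
```

carry_out(increments="0 .005 .0015 .0025 0 0 0;0 .006 .0005 .003 0 0 0;0 .006 0 .003 0 0 0;0 .006 0 .003 0 0 0")

```text
time_s: 15.3
tool_pos: [0.5305, -0.282, 0.3521]
tool_rot: [179.7, 0.4, 147.8]
force: [2.5, 0.1, 1.2]
grip_width: 0.0135
```

```bash
python3 st.py; python3 arc.py .41 .47 .53 .59 .65 .71
```

```text
[-0.0644  0.003   0.3521] [179.72   0.39 147.83] F cab 2.02 1.43 1.2 T cab 0.35 -0.89 15.3
theta est 0.306 err [-0.0004  0.0006]
0.41 row: x 0.0114 z 0.0084
0.47 row: x 0.0065 z 0.0050
0.53 row: x 0.0061 z 0.0054
0.59 row: x 0.0058 z 0.0058
0.65 row: x 0.0054 z 0.0061
0.71 row: x 0.0051 z 0.0064
```

carry_out(increments="0 .006 .0005 .004 0 0 0;0 .006 0 .0044 0 0 0;0 .0058 0 .0046 0 0 0;0 .0056 0 .005 0 0 0;0 .0054 0 .0052 0 0 0")

```text
time_s: 15.92
tool_pos: [0.5041, -0.2651, 0.3267]
tool_rot: [179.8, 0.3, 147.8]
force: [2.0, 0.0, -0.5]
grip_width: 0.0137
```

```bash
python3 st.py; python3 arc.py .65 .70 .75 .80 .85 .9 .95 1
```

```text
[-0.0958  0.0033  0.3267] [179.75   0.3  147.83] F cab 1.69 1.1 -0.51 T cab 0.36 -0.59 15.925
theta est 0.602 err [-0.0005  0.0004]
0.65 row: x 0.0039 z 0.0053
0.7 row: x 0.0043 z 0.0053
0.75 row: x 0.0040 z 0.0055
0.8 row: x 0.0037 z 0.0057
0.85 row: x 0.0034 z 0.0059
0.9 row: x 0.0031 z 0.0061
0.95 row: x 0.0028 z 0.0062
1.0 row: x 0.0025 z 0.0063
```

carry_out(increments="0 .0042 .0005 .0054 0 0 0;0 .0042 0 .0053 0 0 0;0 .004 0 .0055 0 0 0;0 .0037 0 .0057 0 0 0;0 .0034 0 .0059 0 0 0;0 .003 0 .0061 0 0 0")

```text
time_s: 16.68
tool_pos: [0.4833, -0.2517, 0.29]
tool_rot: [179.8, 0.2, 147.8]
force: [1.3, 0.6, 1.2]
grip_width: 0.0138
```

```bash
python3 st.py; python3 arc.py .95 1. 1.05 1.1 1.15 1.2 1.25 1.3; python3 - <<'E'
from go import *
p=read_camera("wrist"); cv2.imwrite("pics/w10.png",cv2.resize(p["img"][110:240,220:420],None,fx=4,fy=4,interpolation=cv2.INTER_CUBIC))
E
```

```text
[-0.1205  0.0036  0.29  ] [179.79   0.18 147.81] F cab 0.73 1.22 1.22 T cab 0.22 -0.23 16.675
theta est 0.927 err [-0.0008  0.0004]
0.95 row: x 0.0004 z 0.0033
1.0 row: x 0.0025 z 0.0063
1.05 row: x 0.0022 z 0.0065
1.1 row: x 0.0018 z 0.0066
1.15 row: x 0.0015 z 0.0066
1.2 row: x 0.0012 z 0.0067
1.25 row: x 0.0008 z 0.0068
1.3 row: x 0.0005 z 0.0068
```

View pics/w10.png

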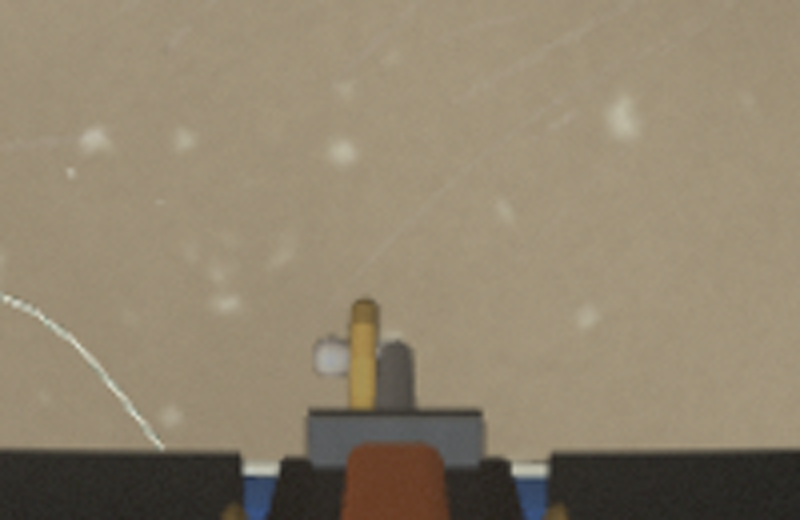

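Hooked and following. Continue.

carry_out(increments="0 .002 0 .006 0 0 0;0 .0025 0 .0063 0 0 0;0 .002 0 .0065 0 0 0;0 .0018 0 .0066 0 0 0;0 .0015 0 .0066 0 0 0;0 .001 0 .006 0 0 0")

```text
time_s: 17.48
tool_pos: [0.4732, -0.2451, 0.2485]
tool_rot: [179.8, 0.1, 147.8]
force: [-0.4, 0.6, 0.4]
grip_width: 0.0136
```

```bash
python3 st.py; python3 arc.py 1.25 1.3 1.35 1.4 1.45 1.5
```

```text
[-0.1326  0.0038  0.2485] [1.7980e+02 9.0000e-02 1.4781e+02] F cab -0.65 0.29 0.38 T cab 0.25 -0.16 17.475
theta est 1.242 err [-0.0017  0.0002]
1.25 row: x -0.0016 z 0.0013
1.3 row: x 0.0005 z 0.0068
1.35 row: x 0.0002 z 0.0068
1.4 row: x -0.0002 z 0.0068
1.45 row: x -0.0005 z 0.0068
1.5 row: x -0.0009 z 0.0068
```

carry_out(increments="0 -.001 0 .006 0 0 0;0 0 0 .006 0 0 0;0 0 0 .006 0 0 0;0 0 0 .004 0 0 0")

```text
time_s: 17.98
tool_pos: [0.4735, -0.2452, 0.2243]
tool_rot: [179.8, -0.0, 147.8]
force: [0.5, 0.0, 0.2]
grip_width: 0.0137
```

```bash
python3 st.py; python3 arc.py 1.45 1.5
```

```text
[-0.1323  0.0038  0.2243] [ 1.7983e+02 -4.0000e-02  1.4781e+02] F cab 0.46 0.29 0.23 T cab 0.23 -0.03 17.975
theta est 1.418 err [-0.001  -0.0001]
1.45 row: x -0.0013 z 0.0043
1.5 row: x -0.0009 z 0.0068
```

carry_out(increments="0 -.001 0 .003 0 0 0;0 -.0005 0 .003 0 0 0;0 -.0005 0 .002 0 0 0")

```text
time_s: 18.35
tool_pos: [0.4748, -0.246, 0.2154]
tool_rot: [179.8, -0.1, 147.8]
force: [-0.2, 0.7, 0.5]
grip_width: 0.0136
```

```bash
python3 st.py; python3 arc.py 1.5
```

```text
[-0.1308  0.0039  0.2154] [ 1.7984e+02 -1.4000e-01  1.4782e+02] F cab -0.58 0.49 0.5 T cab 0.17 0.2 18.35
theta est 1.484 err [-0.0004 -0.    ]
1.5 row: x -0.0007 z 0.0021
```

carry_out(increments="0 0 0 .0015 0 0 0;0 0 0 .001 0 0 0")

```text
time_s: 18.6
tool_pos: [0.4751, -0.2462, 0.2133]
tool_rot: [179.8, -0.1, 147.8]
force: [-1.0, 1.0, 5.9]
grip_width: 0.0133
```

```bash
python3 st.py; python3 arc.py 1.5; python3 - <<'E'
from go import *
p=read_camera("top"); cv2.imwrite("pics/t11.png",cv2.resize(p["img"][90:290,380:540],None,fx=3.5,fy=3,interpolation=cv2.INTER_CUBIC))
p=read_camera("scene"); cv2.imwrite("pics/s11.png",cv2.resize(p["img"][150:350,360:560],None,fx=3,fy=3,interpolation=cv2.INTER_CUBIC))
E
```

```text
[-0.1304  0.0039  0.2133] [ 1.7982e+02 -1.0000e-01  1.4781e+02] F cab -1.4 0.31 5.86 T cab 0.24 0.61 18.6
theta est 1.5 err [-0.0003  0.    ]
1.5 row: x -0.0003 z 0.0000
```

View pics/s11.png

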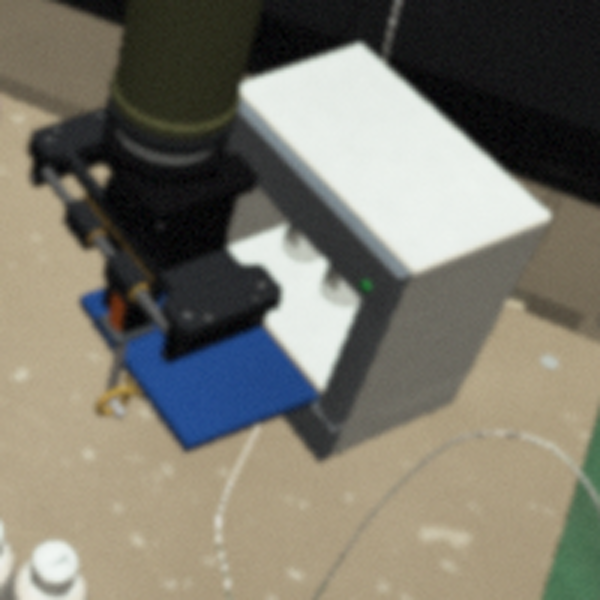

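carry_out(increments="0 0 0 0 0 0 0;0 0 0 -.002 0 0 0;0 0 0 -.003 0 0 0;0 .0004 0 -.0005 0 0 0;0 0 0 0 0 0 0")

```text
time_s: 19.32
tool_pos: [0.4747, -0.2461, 0.2186]
tool_rot: [179.8, -0.1, 147.8]
force: [0.3, 0.7, -1.5]
grip_width: 0.0138
```

```bash
python3 st.py; python3 - <<'E'
from go import *
p=read_camera("wrist"); cv2.imwrite("pics/w12.png",cv2.resize(p["img"][110:240,220:420],None,fx=4,fy=4,interpolation=cv2.INTER_CUBIC))
E
```

```text
[-0.1308  0.0038  0.2186] [ 1.7984e+02 -7.0000e-02  1.4781e+02] F cab -0.06 0.76 -1.52 T cab 0.2 0.01 19.325
```

View pics/w12.png

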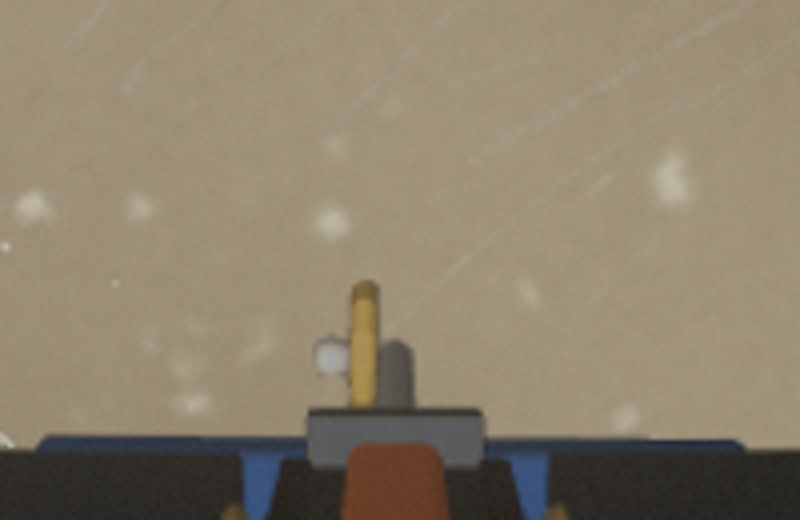

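carry_out(increments="0 0 .004 0 0 0 0;0 0 .006 0 0 0 0;0 0 .008 0 0 0 0;0 0 .01 0 0 0 0;0 0 .006 0 0 0 0;0 0 0 0 0 0 0")

```text
time_s: 20.12
tool_pos: [0.4942, -0.215, 0.2184]
tool_rot: [179.9, -0.1, 147.9]
force: [-0.4, 0.9, -0.7]
grip_width: 0.0135
```

```bash
python3 st.py; python3 - <<'E'
from go import *
p=read_camera("wrist"); cv2.imwrite("pics/w13.png",cv2.resize(p["img"][110:240,220:420],None,fx=4,fy=4,interpolation=cv2.INTER_CUBIC))
E
```

```text
[-0.1308  0.0405  0.2184] [ 1.7990e+02 -9.0000e-02  1.4788e+02] F cab -0.84 0.57 -0.73 T cab -0.07 0.01 20.125
```

View pics/w13.png

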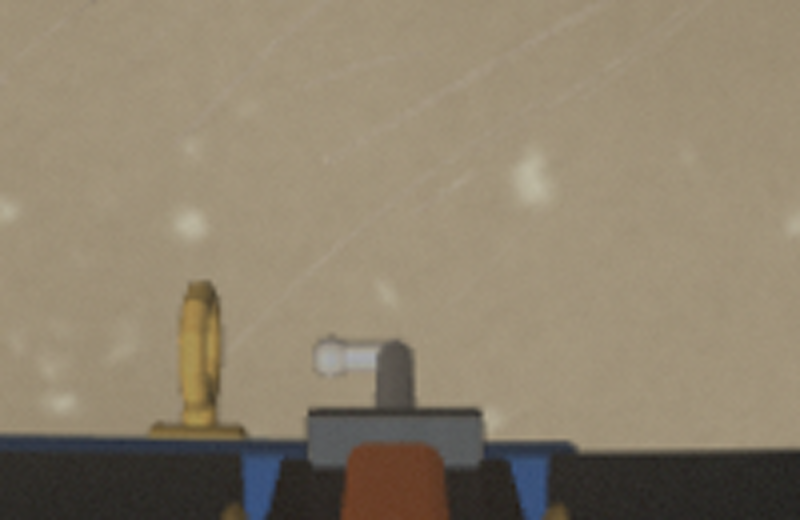

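carry_out(increments="0 0 0 -.015 0 0 0;0 0 0 -.03 0 0 0;0 0 0 -.03 0 0 0;0 0 0 -.03 0 0 0;0 0 0 -.03 0 0 0;0 0 0 -.025 0 0 0;0 0 0 -.01 0 0 0;0 0 0 0 0 0 -7.4;0 0 0 0 0 0 -7.4;0 0 0 0 0 0 -7.4;0 0 0 0 0 0 0")

```text
time_s: 21.55
tool_pos: [0.4908, -0.2206, 0.4009]
tool_rot: [179.9, 0.2, 170.1]
force: [0.4, 0.7, -0.8]
grip_width: 0.0138
```

```bash
python3 - <<'E'
from go import *
o=get_obs(); print(o["tool_pos"],o["tool_rot"]); print(delta(o,[.488,.272,.395],[180,0,170.25]))
E
```

```text
[ 0.49075396 -0.22058877  0.40087562] [179.92113256   0.22886781 170.13458826]
(array([0.0871, 0.4848, 0.0062]), array([ 0.08,  0.23, -0.12]))
```

carry_out(increments="0 .004 .02 0 0 0 0;0 .007 .04 0 0 0 0;0 .007 .04 0 0 0 0;0 .007 .04 0 0 0 0;0 .007 .04 0 0 0 0;0 .007 .04 0 0 0 0;0 .007 .04 0 0 0 0;0 .007 .04 0 0 0 0;0 .007 .04 0 0 0 0;0 .007 .04 0 0 0 0;0 .006 .03 0 0 0 0;0 .004 .02 0 0 0 0;0 0 .01 0 0 0 0;0 0 0 0 0 0 0;0 0 0 0 0 0 0")

```text
time_s: 23.42
tool_pos: [0.4983, 0.2337, 0.3982]
tool_rot: [-179.8, 0.0, 167.4]
force: [-0.6, -0.1, -1.2]
grip_width: 0.0136
```

```bash
python3 - <<'E'
from go import *
o=get_obs(); print(o["tool_pos"],o["tool_rot"]); print(delta(o,[.488,.272,.395],[180,0,170.25]))
E
```

```text
[0.49826213 0.23372048 0.39820766] [-1.79799527e+02  3.96643502e-02  1.67418615e+02]
(array([0.0184, 0.0351, 0.0031]), array([-0.2 ,  0.03, -2.83]))
```

carry_out(increments="0 .009 .017 0 0 0 0;0 .009 .016 0 -.2 0 -1.4;0 0 0 0 0 0 -1.4;0 0 0 0 0 0 0;0 0 0 0 0 0 0")

```text
time_s: 24.05
tool_pos: [0.4873, 0.2711, 0.3986]
tool_rot: [180.0, 0.1, 170.3]
force: [0.2, 0.6, -1.0]
grip_width: 0.0139
```

```bash
python3 - <<'E'
from go import *
o=get_obs(); print(o["tool_pos"],o["tool_rot"]); print(delta(o,[.4878,.272,.395],[180,0,170.3]))
p=read_camera("wrist"); cv2.imwrite("pics/w14.png",cv2.resize(p["img"][120:240,240:400],None,fx=5,fy=5,interpolation=cv2.INTER_CUBIC))
E
```

```text
[0.48728047 0.27108664 0.39855799] [1.79965685e+02 6.45485591e-02 1.70301283e+02]
(array([-0.0004,  0.001 ,  0.0036]), array([0.03, 0.06, 0.  ]))
```

View pics/w14.png

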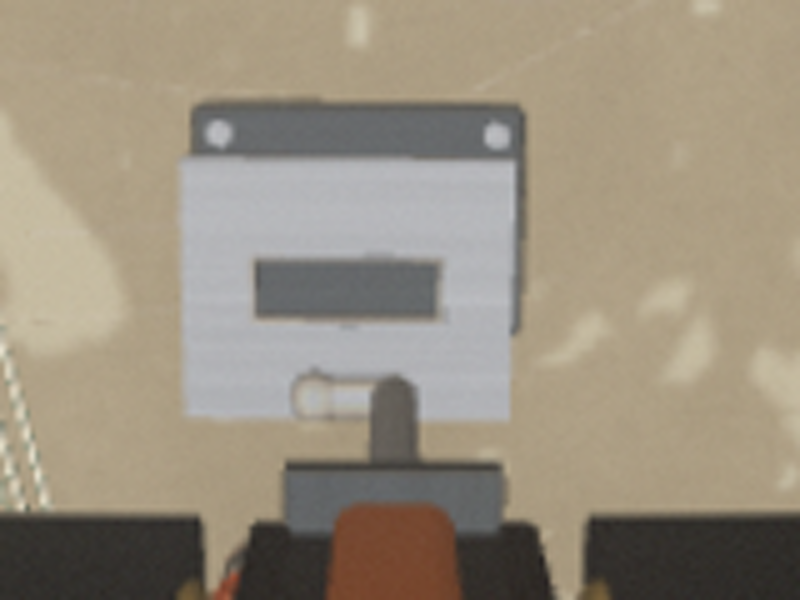

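carry_out(increments="0 -.0004 .0008 .015 0 0 0;0 0 0 .025 0 0 0;0 0 0 .025 0 0 0;0 0 0 .01 0 0 0;0 0 0 0 0 0 0;0 0 0 0 0 0 0")

```text
time_s: 24.85
tool_pos: [0.4885, 0.2699, 0.319]
tool_rot: [-180.0, 0.1, 170.1]
force: [-1.1, -0.3, -0.1]
grip_width: 0.0135
```

```bash
python3 - <<'E'
from go import *
o=get_obs(); print(o["tool_pos"],o["tool_rot"]); print(delta(o,[.4878,.272,.2087],[180,0,170.3]))
p=read_camera("wrist"); cv2.imwrite("pics/w15.png",cv2.resize(p["img"][120:240,240:400],None,fx=5,fy=5,interpolation=cv2.INTER_CUBIC))
E
```

```text
[0.48852414 0.26994251 0.31904497] [-1.79979610e+02  5.56402358e-02  1.70109942e+02]
(array([0.0012, 0.0019, 0.1103]), array([-0.02,  0.06, -0.19]))
```

View pics/w15.png

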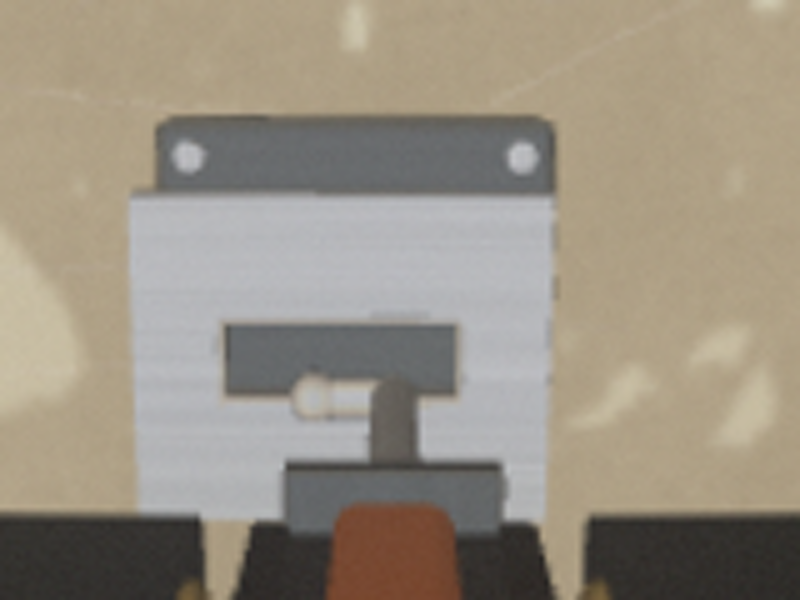

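carry_out(increments="0 .0012 .0019 .004 0 0 -.2;0 0 0 .006 0 0 0;0 0 0 0 0 0 0;0 0 0 0 0 0 0")

```text
time_s: 25.4
tool_pos: [0.4882, 0.2726, 0.31]
tool_rot: [179.9, 0.2, 170.3]
force: [0.3, -0.0, -0.3]
grip_width: 0.0137
```

```bash
python3 - <<'E'
from go import *
o=get_obs(); print(o["tool_pos"],o["tool_rot"]); print(delta(o,[.4878,.272,.2087],[180,0,170.3]))
p=read_camera("wrist"); cv2.imwrite("pics/w16.png",cv2.resize(p["img"][120:240,240:400],None,fx=5,fy=5,interpolation=cv2.INTER_CUBIC))
E
```

```text
[0.48817997 0.27263793 0.3100099 ] [1.79904266e+02 1.79666657e-01 1.70339138e+02]
(array([ 0.0006, -0.0009,  0.1013]), array([0.1 , 0.18, 0.04]))
```

View pics/w16.png

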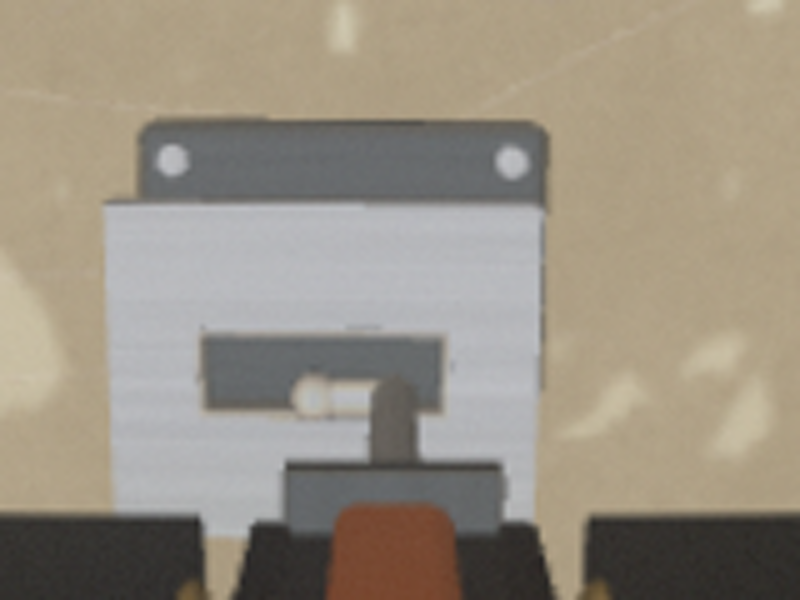

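carry_out(increments="0 .001 -.0009 .003 .1 .15 0;0 0 0 .003 0 0 0;0 0 0 0 0 0 0;0 0 0 0 0 0 0")

```text
time_s: 25.95
tool_pos: [0.487, 0.2718, 0.3036]
tool_rot: [-180.0, 0.0, 170.3]
force: [-0.8, 0.0, -1.0]
grip_width: 0.0136
```

```bash
python3 - <<'E'
from go import *
o=get_obs(); print(o["tool_pos"],o["tool_rot"]); print(delta(o,[.4878,.272,.2087],[180,0,170.3]))
p=read_camera("wrist"); cv2.imwrite("pics/w17.png",cv2.resize(p["img"][120:240,240:400],None,fx=5,fy=5,interpolation=cv2.INTER_CUBIC))
E
```

```text
[0.48697358 0.27178393 0.3035713 ] [-1.79983924e+02  1.71243636e-02  1.70331581e+02]
(array([-0.0008,  0.0004,  0.0949]), array([-0.02,  0.02,  0.03]))
```

View pics/w17.png

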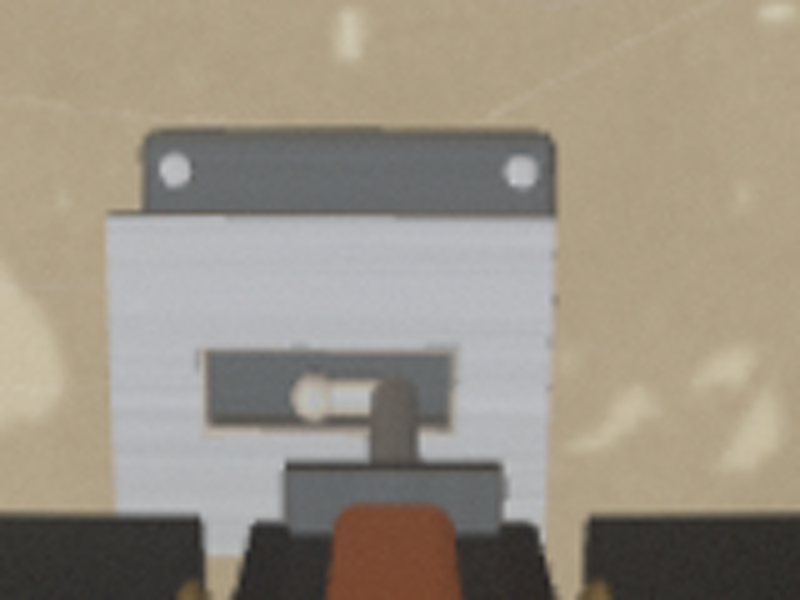

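carry_out(increments="0 0 .0005 .004 0 0 0;0 0 0 .006 0 0 0;0 0 0 .006 0 0 0;0 0 0 0 0 0 0")

```text
time_s: 26.5
tool_pos: [0.4869, 0.2722, 0.2861]
tool_rot: [-180.0, -0.0, 170.3]
force: [0.2, 1.3, -1.0]
grip_width: 0.0139
```

```bash
python3 - <<'E'
from go import *
o=get_obs(); print(o["tool_pos"],o["tool_rot"],o["force"],o["wrist_torque"]); print(delta(o,[.4872,.272,.2087],[180,0,170.3]))
p=read_camera("wrist"); cv2.imwrite("pics/w18.png",cv2.resize(p["img"][120:240,240:400],None,fx=5,fy=5,interpolation=cv2.INTER_CUBIC))
E
```

```text
[0.48691925 0.27221342 0.2860811 ] [-1.79958825e+02 -1.03897307e-02  1.70330990e+02] [ 0.15373812  1.3298673  -0.97214658] [-0.02086691  0.03747706  0.01722443]
(array([-0.0003, -0.0001,  0.0774]), array([-0.04, -0.01,  0.03]))
```

View pics/w18.png

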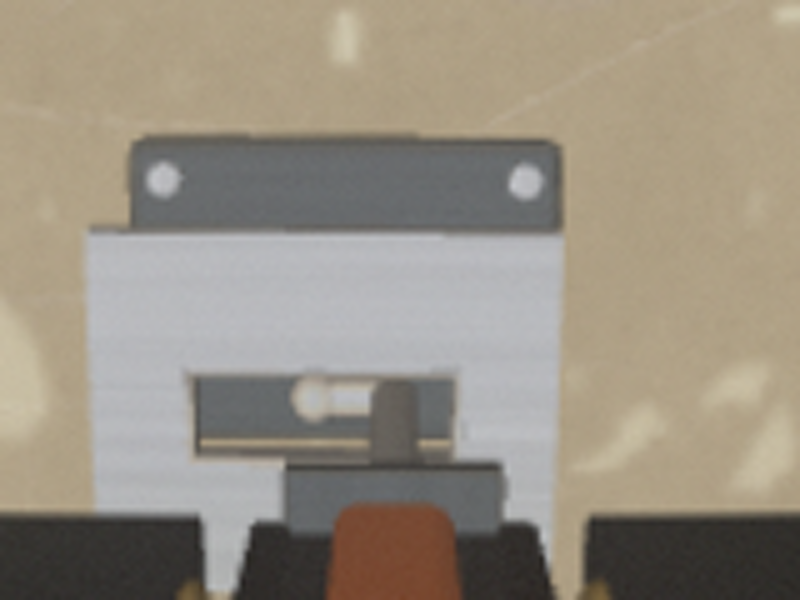

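The hook is inside the slot with no contact. Lower on.

carry_out(increments="0 0 0 .01 0 0 0;0 0 0 .014 0 0 0;0 0 0 .014 0 0 0;0 0 0 .012 0 0 0;0 0 0 .008 0 0 0;0 0 0 0 0 0 0;0 0 0 0 0 0 0")

```text
time_s: 27.42
tool_pos: [0.4868, 0.2721, 0.2236]
tool_rot: [-179.9, -0.0, 170.3]
force: [0.6, -0.2, -1.2]
grip_width: 0.0139
```

```bash
python3 - <<'E'
from go import *
o=get_obs(); print(o["tool_pos"],o["tool_rot"],o["force"],o["wrist_torque"]); print(delta(o,[.4876,.272,.2087],[180,0,170.3]))
E
```

```text
[0.48679916 0.27212332 0.22358589] [-1.79929243e+02 -3.69842305e-02  1.70334160e+02] [ 0.57969557 -0.19889095 -1.20446557] [-0.02086816 -0.00742125  0.00668083]
(array([-0.0008,  0.    ,  0.0149]), array([-0.07, -0.04,  0.03]))
```

carry_out(increments="0 -.0008 0 .006 0 0 0;0 0 0 .005 0 0 0;0 0 0 .002 0 0 0;0 0 0 0 0 0 0")

```text
time_s: 27.92
tool_pos: [0.4881, 0.2722, 0.2106]
tool_rot: [180.0, 0.0, 170.3]
force: [0.2, 0.3, -1.3]
grip_width: 0.0141
```

```bash
python3 - <<'E'
from go import *
o=get_obs(); print(o["tool_pos"],o["tool_rot"],o["force"],o["wrist_torque"]); print(delta(o,[.4878,.272,.2087],[180,0,170.3]))
E
```

```text
[0.48808918 0.27224255 0.21063718] [1.79996480e+02 3.69830708e-02 1.70330844e+02] [ 0.22482028  0.31005964 -1.27369161] [ 0.03156958  0.00384621 -0.03471451]
(array([ 0.0002, -0.0003,  0.0019]), array([0.  , 0.04, 0.03]))
```

carry_out(increments="0 0 0 .001 0 0 0;0 0 0 .001 0 0 0;0 0 0 .0005 0 0 0")

```text
time_s: 28.3
tool_pos: [0.4883, 0.2724, 0.2088]
tool_rot: [180.0, 0.1, 170.3]
force: [-1.4, -1.2, 2.2]
grip_width: 0.0141
```

```bash
python3 st.py
```

```text
[-0.3948  0.4502  0.2088] [1.7997e+02 6.0000e-02 1.7033e+02] F cab -0.55 -1.82 2.16 T cab -0.43 0.22 28.3
```

carry_out(increments=".4 0 0 0 0 0 0;.6 0 0 0 0 0 0;.8 0 0 0 0 0 0;1 0 0 0 0 0 0;1 0 0 0 0 0 0;1 0 0 0 0 0 0")

```text
time_s: 29.05
tool_pos: [0.4887, 0.2726, 0.2091]
tool_rot: [179.9, 0.1, 170.3]
force: [-0.3, -0.6, -0.3]
grip_width: 0.0657
```

```bash
python3 st.py; python3 - <<'E'
from go import *
p=read_camera("scene"); cv2.imwrite("pics/s19.png",cv2.resize(p["img"][110:260,160:310],None,fx=4,fy=4,interpolation=cv2.INTER_CUBIC))
p=read_camera("wrist"); cv2.imwrite("pics/w19.png",p["img"])
E
```

```text
[-0.3946  0.4506  0.2091] [1.7991e+02 1.3000e-01 1.7033e+02] F cab 0.06 -0.7 -0.35 T cab 0.04 0.02 29.05
```

View pics/w19.png

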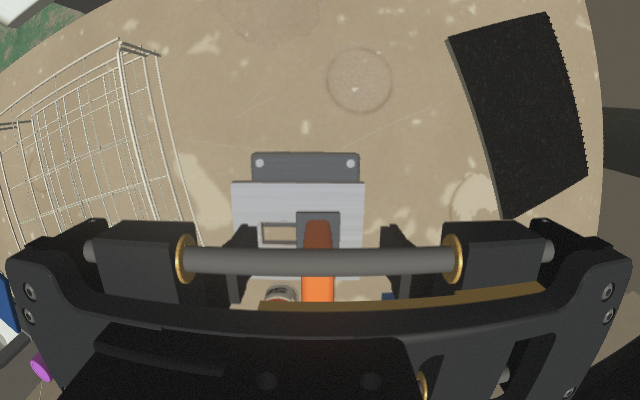

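Rod stands on its plate, fingers clear. Rise straight up.

carry_out(increments="1 0 0 -.01 0 0 0;1 0 0 -.02 0 0 0;1 0 0 -.03 0 0 0;1 0 0 -.04 0 0 0;1 0 0 -.04 0 0 0;1 0 0 -.03 0 0 0;1 0 0 0 0 0 0;1 0 0 0 0 0 0")

```text
time_s: 30.15
tool_pos: [0.488, 0.272, 0.3882]
tool_rot: [179.8, 0.2, 170.3]
force: [0.2, -0.6, -0.4]
grip_width: 0.0871
```

```bash
python3 st.py; python3 - <<'E'
from go import *
a=read_camera("scene"); b=read_camera("wrist");
cv2.imwrite("pics/s20.png",a["img"])
cv2.imwrite("pics/w20.png",cv2.resize(b["img"][110:250,240:400],None,fx=4,fy=4,interpolation=cv2.INTER_CUBIC))
t=read_camera("top"); cv2.imwrite("pics/t20.png",t["img"])
E
```

```text
[-0.3949  0.4497  0.3882] [179.8    0.24 170.31] F cab 0.47 -0.42 -0.44 T cab 0.01 0.01 30.15
```

View pics/s20.png

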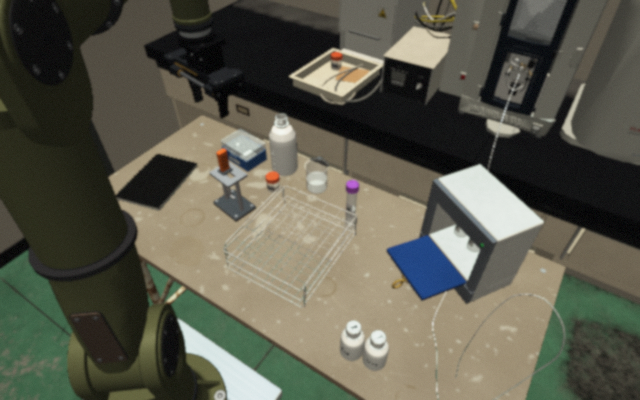

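View pics/w20.png

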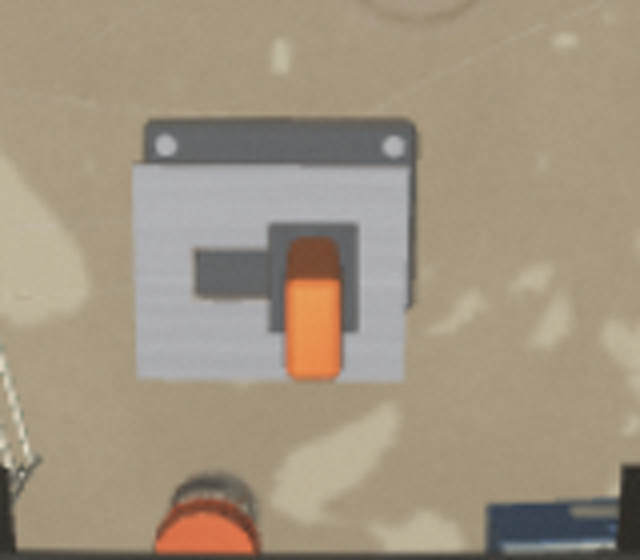

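View pics/t20.png

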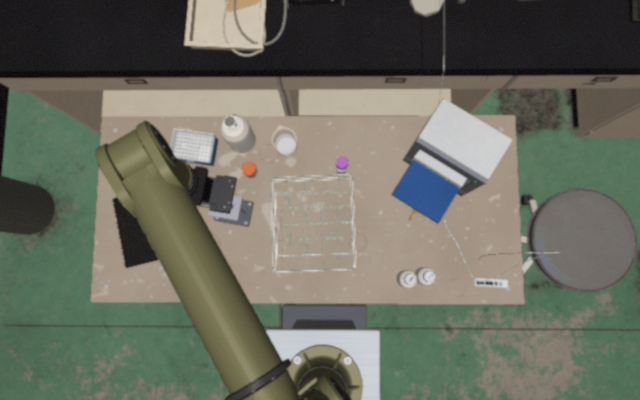

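```bash
python3 -c "
from cell import *
print(sign_off())"
```

```text
the job is handed in; nothing more can be done
None
```

I hooked the eye, drew the hatch fully down and hung the rod back upright in its stand. I handed in at about 30 s of the 72 s allowed; `sign_off()` gives no verdict.

- **Hatch at the start:** from the images it was about 0.07 rad ajar rather than shut. I aimed at the eye as seen in the pictures, about 28 mm before the cabinet front.
- **Pressing on the ring:** I felt for the top of the hole to centre the pin, then pressed the shaft on the ring for about 0.4 s. The wrist force read about 2–4 N; the wrist torque suggests up to about 7 N at the ring.
- **Drawing down:** the pull read about 2–3 N. I stopped when the rod met the stop, at about 6–7 N and an angle estimated at 1.5 rad from the pin's position. The highest readings stayed well under 15 N, though I read the force only at the end of each move.
- **Last pictures:**
  - The hatch is down.
  - The collar is flat on the plate and the handle is where it stood at the start.
  - The bottles, jar and beaker look unmoved.
  - The gripper is open and well above everything.

Two things did not go as planned. On the first approach the arm overshot about 45 mm and the hook stopped just above the ring; the force reading there was about 1–2.5 N, so a light brush is possible. The hatch angle and the final rod position were judged from images and tool readings, not measured directly.

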